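Set up the load stand: foot down, slotted discs hung, lock released

TASK

Set up the small load stand for a check: take the dust cover off its weight stem and stand it upright in the empty grey tray, and screw the foot at the end of the stand's arm down (clockwise) until its rubber pad just rests on the steel plate, lightly, not squashed. Only then hang every slotted disc on the bench on the weight stem, lying flat on the carrier and one on another, each slid in sideways under the stem's mushroom head, with slots staggered so that no two point the same way; last of all, push the black-knobbed lock lever right over to the side away from the robot. Do not knock over or push about the beaker and the small tip box that stand beside the tray.

Things in the scene. Friction and masses are not known exactly. Their poses are not given: they have to be found in the camera images.
- stand: load stand, fixed: grey foot slab 80 x 230 x 30 mm, white arm 44 mm wide along its y axis to y = 200 mm, arm top 85 mm high. Origin: on the bench under the weight stem's axis; the x axis points away from the robot, the y axis along the arm towards the screw foot
- carrier_top (a point): centre of the top of the stand's round carrier disc (72 mm across, top 145 mm above the bench). From here the steel weight stem, 8 mm thick, rises 50 mm to a mushroom head 30 mm across and 8 mm thick (head top 58 mm above this point; 50 mm free below the head, room for 4 discs of 10 mm). The stem is free all round, nothing higher than this point stands within 70 mm of it but the dust cover
- foot_screw (a joint): angle of the screw foot's knob (rad): grows clockwise seen from above, and lowers the foot by 8 mm per full turn (1.27 mm per rad). Stiff enough (0.04 N m) to stay where left; starts between 0 and 3, can go to 17 (farther than wanted). At value 0 the underside of the foot's round rubber pad (36 mm across, 10 mm thick, on the screw's axis) hangs 11 mm above the steel plate; it stops sinking when it meets the plate; at 0 the knob's bar lies along the stand's x axis
- knob_grip (a point): grip point on the screw's axis (stand x = 0, y = 165 mm), in the knob's upright black bar: bar 60 mm long (along this point's own x axis), 14 mm thick (own y), top 12 mm above this point, bottom 20 mm below. It sinks as the foot goes down; the arm's top is then still at least 20 mm below it
- pad_bottom (a point): centre of the underside of the foot's rubber pad, under the arm's end
- foot_pad (a joint): how far the rubber pad is squashed up by the plate (m): 0 while hanging free; springy, 2 N per mm, up to 8 mm
- plate: loose steel plate 80 x 80 x 12 mm, 0.6 kg, lying on the bench under the foot; origin: centre of its underside
- lock_lever (a joint): lock lever on the other end of the stand's slab (stand x = 0, y = -140 mm): 0 to 0.2 at the start (leaning to the robot, locked), 1.0 = right over to the far side (stand +x, released). Turns about an axis along the stand's y, 52 mm above the bench; stays where left (0.06 N m)
- lock_lever_tip (a point): centre of the lever's black ball, 26 mm across, 80 mm from its axis, about 122 mm above the bench at both ends of its swing and 132 mm in mid-swing; it travels 77 mm along the stand's x
- cover: dust cover: square clear box 64 x 64 x 70 mm, open below, walls 4 mm, 0.1 kg, at the start standing on the carrier over the weight stem; must be lifted at least 62 mm to clear it. Origin: centre of its lower rim's plane; z up
- cover_fin (a point): grip point in the white fin on top of the cover, 88 mm above its lower rim: fin 40 mm long (along the cover's x), 12 mm thick (y), 70 to 100 mm above the rim
- tray_in (a point): centre of the inner floor (5 mm or less above the bench) of the empty grey tray, fixed, 110 x 110 mm outside, walls 4 mm thick and 18 mm high
- disc1: slotted disc (absent in some starts): flat dark anodised aluminium disc 76 mm across and 10 mm thick, 0.1 to 0.21 kg, with a slot 18 mm wide running in from its rim on its own -x side to 9 mm past the centre. Opposite the slot a tab carries an upright grip fin, centred 58 mm from the disc's axis on its +x side: 20 mm long radially (x), 8 mm thick (y), from 10 to 45 mm above the disc's underside (grip it some 28 mm up). Origin: centre of the disc's underside; z up
- disc2: slotted disc (absent in some starts): flat dark anodised aluminium disc 76 mm across and 10 mm thick, 0.1 to 0.21 kg, with a slot 18 mm wide running in from its rim on its own -x side to 9 mm past the centre. Opposite the slot a tab carries an upright grip fin, centred 58 mm from the disc's axis on its +x side: 20 mm long radially (x), 8 mm thick (y), from 10 to 45 mm above the disc's underside (grip it some 28 mm up). Origin: centre of the disc's underside; z up
- disc3: slotted disc (absent in some starts): flat dark anodised aluminium disc 76 mm across and 10 mm thick, 0.1 to 0.21 kg, with a slot 18 mm wide running in from its rim on its own -x side to 9 mm past the centre. Opposite the slot a tab carries an upright grip fin, centred 58 mm from the disc's axis on its +x side: 20 mm long radially (x), 8 mm thick (y), from 10 to 45 mm above the disc's underside (grip it some 28 mm up). Origin: centre of the disc's underside; z up
- disc4: slotted disc (absent in some starts): flat dark anodised aluminium disc 76 mm across and 10 mm thick, 0.1 to 0.21 kg, with a slot 18 mm wide running in from its rim on its own -x side to 9 mm past the centre. Opposite the slot a tab carries an upright grip fin, centred 58 mm from the disc's axis on its +x side: 20 mm long radially (x), 8 mm thick (y), from 10 to 45 mm above the disc's underside (grip it some 28 mm up). Origin: centre of the disc's underside; z up
- disc1_slot (a point): the slot's mouth at the rim of disc1, 38 mm from its axis (absent when disc1 is)
- disc2_slot (a point): the slot's mouth at the rim of disc2, 38 mm from its axis (absent when disc2 is)
- disc3_slot (a point): the slot's mouth at the rim of disc3, 38 mm from its axis (absent when disc3 is)
- disc4_slot (a point): the slot's mouth at the rim of disc4, 38 mm from its axis (absent when disc4 is)
- tip_box: bystander: small teal tip box with clear lid, 52 x 52 x 46 mm
- beaker: bystander: small glass beaker, 50 mm across, 50 mm high
Mind the look-alikes: they are no part of the job. What is shaped like the cover but purple is not meant.

How it is judged:
On the way, in this order (a step that is already met when the one before it is completed fails the run):
1. the foot's pad rests on the steel plate, squashed less than 3 mm (contact force between foot_pad and plate above 0.3 N and value of joint foot_pad below 0.003 m), for 0.5 s.
2. every disc lies flat on the stem's carrier, slots staggered (horizontal distance between each of disc1, disc2, disc3, disc4 and carrier_top below 0.012 m and z of disc1 in the frame of carrier_top between -0.004 and 0.036 m and angle between each of disc1, disc2, disc3, disc4's own z axis and vertical below 0.1 rad and linear speed of each of disc1, disc2, disc3, disc4 below 0.03 m/s and z of disc2 in the frame of carrier_top between -0.004 and 0.036 m and z of disc3 in the frame of carrier_top between -0.004 and 0.036 m and z of disc4 in the frame of carrier_top between -0.004 and 0.036 m and horizontal distance between disc1_slot and disc2_slot above 0.026 m and horizontal distance between each of disc1_slot, disc2_slot and disc3_slot above 0.026 m and horizontal distance between each of disc1_slot, disc2_slot, disc3_slot and disc4_slot above 0.026 m), for 0.3 s.
3. the lock lever is pushed over to the far side (value of joint lock_lever above 0.85 rad), for 0.2 s.
At the end, for the whole second after the job is handed in: Pad on the plate (over 0.3 N), squashed under 3 mm; discs flat (0.1 rad), within 12 mm of the stem's axis, on the carrier or each other, any two slot mouths over 26 mm (40 deg) apart; lever over 0.85 rad; cover upright on the tray's floor within 40 mm of its centre; all at rest (all of step 1 and all of step 2 and value of joint lock_lever above 0.85 rad and horizontal distance between cover and tray_in below 0.04 m and z of cover in the frame of tray_in below 0.008 m and angle between cover's own z axis and vertical below 0.1 rad and linear speed of cover below 0.03 m/s); the robot touches nothing.
It fails at once if the small tip box is pushed more than 5 cm or knocked over (distance of tip_box from where it was at the start of the episode above 0.05 m or angle between tip_box's own z axis and vertical above 0.5 rad).
It fails at once if the beaker is pushed more than 5 cm or knocked over (distance of beaker from where it was at the start of the episode above 0.05 m or angle between beaker's own z axis and vertical above 0.5 rad).
Of disc1, disc2, disc3, disc4 only 2 to 4 are there at a start; the rules pass over those that are not, and their reading is None.
At some moment in a run one of disc1, disc2, disc3, disc4 may be knocked a few centimetres aside while the robot is not near it.
Once in a run the grip may slacken for a moment while it holds something.
It also fails if it takes over 210 s, if anything falls off the work surface, if the arm or the gripper's body presses on something with over 40 N, if the wrist force passes 120 N, or if a joint passes its speed limit or range.

ROBOT

A 6-joint arm with a two-finger parallel gripper is mounted at the origin on the work surface. World frame = base frame: x ahead of the robot, y to its left, z up, the work surface at z = 0. Lengths are in m, angles in rad, forces in N, time in s.
With the tool pointing down it reaches from about 0.375 to 0.9 m from the base axis. Payload 3.1 kg.
Tool frame: the origin (TCP) lies at the very end of the fingers, on their centre line; the grasp point (between the pads) lies 19 mm behind it; z points along the fingers, y is the line along which they close (so a half turn about z gives the same grasp; the last joint's range is limited). The gripper opens to 87 mm and grips with 3 to 60 N. Pads are 19 mm wide; open, the fingers measure 117 mm over their backs; the gripper's body (75 mm by 190 mm) begins 51 mm behind the grasp point.
Start: joints at [-1.421, 0.527, 1.433, -0, 1.181, -0.178], TCP at [0.202, -0.591, 0.197] pointing down, gripper open.
Joint ranges: [-3.08, 3.08], [-0.75, 2.2], [0.22, 2.44], [-1.43, 4.57], [0, 2.65], [-2.85, 2.85]. Speed limits (rad/s): [2.79, 2.79, 3.14, 3.14, 3.14, 3.14].

INTERFACE

Orientations are given as a unit quaternion [x, y, z, w].
In Python, from rig import robot gives the robot as it stands. The module is installed in compiled form; this text tells all that it offers.
- The arm moves only by the tool servo_tool, never from a script. Its argument "rows" is one flat list of numbers, 5 for each row, row after row: the closure, from -1 (fully open) to 1 (shut), so that 0 is half open, then the shift along the tool's x, y, z in m, then the turn about the tool's z in degrees. A call has 1 to 5 rows; each row shifts and turns the commanded pose from where the row before left it, along the tool's axes as they then stand; what a row does not reach is not made up. A row lasts 1/12 s, in which the tool goes at most 41.7 mm and 7.16 degrees, less where a joint would pass 70% of its speed; a pose out of reach is approached as far as the arm can. A call with a gripper value outside its range is refused whole. The fingers move at their own pace and stop on an object; "newtons" is the grip in N (left out, the last holds). Time passes only in rows, so rows that do not move let the fingers close. It gives the time, the measured TCP pose, the force, the opening and the grip force at its end, in the units of the state.
- robot.get_obs(): the state, without advancing time (a new reading comes with each control period).
- robot.camera(name): name is "scene" or "side" or "wrist"; returns a dict with "pixels" (400x640x3 uint8, red, green, blue), "intrinsics" (3x3 intrinsics, pixels), "rvec" (rotation vector, rad) and "tvec" (3), from world to camera coordinates, as OpenCV has them; the wrist camera has in their place "mount" (4x4, takes a point from camera to tool coordinates, whose origin is the TCP and whose axes are the flange's). Camera axes: x right, y down, z forward; pixel columns grow to the right and rows downward; lengths in m; the calibration is good to about 2 mm. The wrist camera is an equidistant fisheye: a pixel r from the principal point sees the ray r / f radians off the axis. A picture is of the moment at which its call begins: read the wrist's pose just before it. There is no depth.
- robot.hand_in(): hands the job in; it is judged then, once.
Trained networks look in a picture, given as the dict that the camera call returned (one of the last four; its "shot" number tells which), for a name from the list of things; names that differ only in an ending like _2 or _b are one class to them, and where a whole thing is asked for, a point or a joint stands for the part that bears it (a point fixed in the world has none). Each returns a list of dicts, best first, with "score" (0 to 1); they miss things now and then, are a little off and sometimes report something else, mostly with a low value. They report only what shows in the picture. A call takes as long as a camera call. They do not tell look-alikes from the thing itself.
- robot.spot_in(picture, query): "at" ([x, y, z] in m, in world coordinates, good to about 4 mm: the middle of the surface that is visible of it).
- robot.outline_of(picture, query): "region" (400x640 bool, what is visible of it).
- robot.place_of(picture, query): "at" ([x, y, z] in m, in world coordinates, good to about 4 mm: a listed point, or the origin of a listed thing).
The state is a dict: "time": time; "q": joint angles; "joint_velocities": joint speeds; "joint_torque": joint torques, N m; "position": TCP position; "tool_rot": TCP orientation; "ft_force": force on the tool from outside, world axes, zero at the start; "moment": the same for the moment, N m; "grip_width": finger opening in m; "grip_force": force on a finger pad.
Only numpy, scipy, OpenCV 4.12 (cv2) and the standard library are available. Lean on these libraries where they do the work, as an engineer would, in place of code of your own. Each camera call takes 0.05 s, during which the arm holds its last target. There are 200 camera calls.

## Working session

There is one attempt and no reset: what is moved stays moved. The work goes in short steps, Python scripts to look and compute and a tool call to move; the robot and the scene stay as the last step left them, time stands still between calls to the robot, and variables do not carry over. Pictures are saved under pics/ and viewed, at most 18 in all, crops included, and the job is handed in when it is done.

Besides the shell and the picture viewer there is one more tool, called after ">>>" as name(argument=value, ...) on one line, values as JSON. servo_tool: Moves the arm, as the interface text tells. Its arguments: {"type":"object","properties":{"rows":{"type":"array","items":{"type":"number"}},"newtons":{"type":"number"}},"required":["rows"]}

```bash
mkdir -p pics; cat > h.py <<'E'
import numpy as np, cv2
from scipy.spatial.transform import Rotation as R
from rig import robot
def save(p,n): cv2.imwrite('pics/'+n+'.png',p['pixels'][:,:,::-1])
def proj(p,X):
    return cv2.projectPoints(np.array(X,float).reshape(-1,3),p['rvec'],p['tvec'],p['intrinsics'],None)[0][:,0]
def ray(p,uv):
    K=p['intrinsics'];Rm=cv2.Rodrigues(np.array(p['rvec']))[0]
    d=Rm.T@np.linalg.inv(K)@np.array([uv[0],uv[1],1.]);o=-Rm.T@np.array(p['tvec']).ravel()
    return o,d/np.linalg.norm(d)
def atz(p,uv,z):
    o,d=ray(p,uv);return o+d*(z-o[2])/d[2]
def tri(rays):
    A=sum(np.eye(3)-np.outer(d,d) for o,d in rays);b=sum((np.eye(3)-np.outer(d,d))@o for o,d in rays)
    return np.linalg.solve(A,b)
def wray(p,uv,s):
    K=p['intrinsics'];f=K[0,0];v=np.array([uv[0]-K[0,2],uv[1]-K[1,2]]);r=np.hypot(*v);t=r/f
    d=np.array([*(np.sin(t)*v/max(r,1e-9)),np.cos(t)]);M=np.array(p['mount']);T=R.from_quat(s['tool_rot']).as_matrix()
    return np.array(s['position'])+T@M[:3,3],T@M[:3,:3]@d
E
cat > a.py <<'E'
from h import *
np.set_printoptions(precision=4,suppress=True)
s=robot.get_obs();print(s['time'],s['position'],s['tool_rot'],s['grip_width'])
Q=['stand','carrier_top','knob_grip','pad_bottom','plate','lock_lever_tip','cover','cover_fin','tray_in','disc1','disc2','disc3','disc4','disc1_slot','disc2_slot','disc3_slot','disc4_slot','tip_box','beaker']
for n in ['scene','side']:
    p=robot.camera(n);save(p,n+'0')
    for q in Q:
        print(n,q,[(np.round(r['at'],3).tolist(),round(r['score'],2)) for r in robot.place_of(p,q)][:5])
E
python3 a.py
```

```text
0.0 [ 0.2017 -0.5907  0.1958] [ 0.9865  0.1636  0.     -0.0011] 0.0871891881361473
scene stand [([0.584, -0.054, 0.002], 0.69)]
scene carrier_top [([0.584, -0.055, 0.149], 0.97)]
scene knob_grip [([0.565, 0.116, 0.126], 0.65)]
scene pad_bottom [([0.516, -0.366, -0.0], 0.54), ([0.566, 0.11, 0.019], 0.48)]
scene plate []
scene lock_lever_tip [([0.573, -0.195, 0.122], 0.48)]
scene cover [([0.394, -0.265, 0.003], 0.89), ([0.583, -0.05, 0.144], 0.78), ([0.587, -0.054, 0.149], 0.68), ([0.296, 0.172, -0.0], 0.61)]
scene cover_fin [([0.391, -0.265, 0.086], 0.72), ([0.589, -0.051, 0.235], 0.64), ([0.295, 0.174, 0.086], 0.6), ([0.505, 0.376, 0.003], 0.45), ([0.568, 0.107, 0.004], 0.44)]
scene tray_in [([0.421, -0.015, 0.005], 0.89)]
scene disc1 [([0.536, 0.361, 0.0], 0.72), ([0.51, -0.365, -0.0], 0.68), ([0.42, 0.152, 0.0], 0.31)]
scene disc2 [([0.536, 0.361, 0.0], 0.72), ([0.51, -0.365, -0.0], 0.68), ([0.42, 0.152, 0.0], 0.31)]
scene disc3 [([0.536, 0.361, 0.0], 0.72), ([0.51, -0.365, -0.0], 0.68), ([0.42, 0.152, 0.0], 0.31)]
scene disc4 [([0.536, 0.361, 0.0], 0.72), ([0.51, -0.365, -0.0], 0.
[... 973 characters left out ...]
9], 0.78), ([0.293, 0.169, 0.088], 0.56)]
side tray_in [([0.42, -0.017, 0.004], 0.95), ([0.569, 0.115, 0.018], 0.54)]
side disc1 [([0.536, 0.357, 0.004], 0.93), ([0.516, -0.366, -0.0], 0.84)]
side disc2 [([0.536, 0.357, 0.004], 0.93), ([0.516, -0.366, -0.0], 0.84)]
side disc3 [([0.536, 0.357, 0.004], 0.93), ([0.516, -0.366, -0.0], 0.84)]
side disc4 [([0.536, 0.357, 0.004], 0.93), ([0.516, -0.366, -0.0], 0.84)]
side disc1_slot [([0.505, 0.377, 0.005], 0.94), ([0.539, 0.36, 0.004], 0.5), ([0.569, 0.112, 0.126], 0.25)]
side disc2_slot []
side disc3_slot []
side disc4_slot [([0.476, -0.357, 0.006], 0.84)]
side tip_box [([0.418, 0.156, -0.003], 0.94)]
side beaker [([0.412, -0.155, -0.003], 0.66)]
```

View pics/scene0.png

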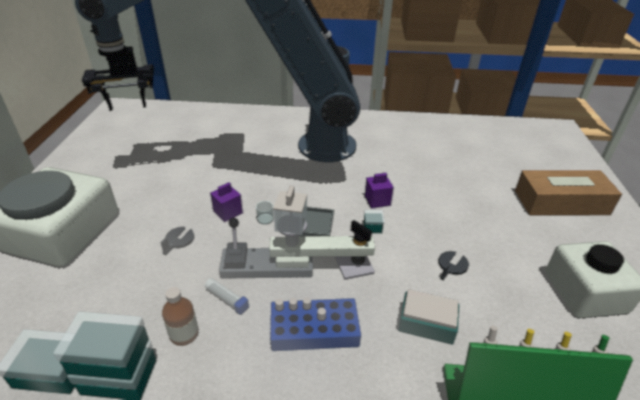

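View pics/side0.png

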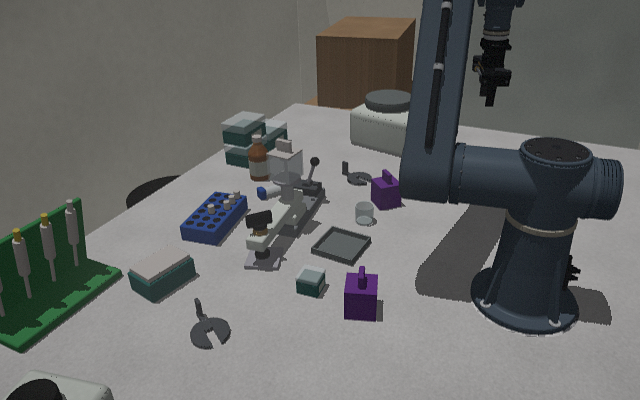

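The scene view shows the real cover, clear with a light fin, on the stem at scene (290,215) and side (285,165). Look-alikes for it are purple boxes at scene (227,200) and (379,190). Two slotted discs are on the bench, at scene (178,238) and (453,262). The tray is at (318,220), the beaker at (265,212), the tip box at (373,221) and the lever ball at (234,223). I choose the clear one. Next I'll move the wrist camera over the stand.

>>> servo_tool(rows=[-1,0,0,-0.03,6.27,-1,0,0,-0.03,6.27,-1,0,0,-0.03,6.27,-1,0.019,-0.0338,-0.01,0,-1,0.019,-0.0338,-0.01,0])

```text
time: 2.42
position: [0.2395, -0.5256, 0.3086]
tool_rot: [1.0, -0.002, 0.001, 0.002]
ft_force: [0.4, 0.9, 0.0]
grip_width: 0.0871
grip_force: 0.0
```

>>> servo_tool(rows=[-1,0.019,-0.0338,-0.01,0,-1,0.019,-0.0338,-0.01,0,-1,0.019,-0.0338,-0.01,0,-1,0.019,-0.0338,-0.01,0,-1,0.019,-0.0338,-0.01,0])

```text
time: 2.83
position: [0.3352, -0.353, 0.3574]
tool_rot: [1.0, -0.0, 0.0, 0.0]
ft_force: [0.7, -0.5, -0.6]
grip_width: 0.0868
grip_force: 0.0
```

>>> servo_tool(rows=[-1,0.019,-0.0338,-0.01,0,-1,0.019,-0.0338,-0.01,0,-1,0.019,-0.0338,-0.01,0,-1,0.019,-0.0338,-0.01,0,-1,0.019,-0.0338,-0.01,0])

```text
time: 3.25
position: [0.43, -0.1839, 0.4076]
tool_rot: [1.0, 0.0, 0.0, 0.0]
ft_force: [1.1, -1.0, -1.0]
grip_width: 0.0871
grip_force: 0.0
```

>>> servo_tool(rows=[-1,0.019,-0.0338,-0.01,0,-1,0.019,-0.0338,-0.01,0,-1,0.019,-0.0338,-0.01,0,-1,0.019,-0.0338,-0.01,0,-1,0,0,0,0])

```text
time: 3.67
position: [0.5086, -0.0448, 0.4489]
tool_rot: [1.0, 0.004, 0.003, -0.001]
ft_force: [-0.7, -1.5, 0.8]
grip_width: 0.0869
grip_force: 0.0
```

```bash
cat > b.py <<'E'
from h import *
import sys
np.set_printoptions(precision=4,suppress=True)
s=robot.get_obs();p=robot.camera('wrist');save(p,sys.argv[1])
print(s['time'],s['position'],s['q'],R.from_quat(s['tool_rot']).as_matrix()[:,0],p['intrinsics'],p['mount'])
for q in sys.argv[2:]:
    print(q,[(np.round(r['at'],3).tolist(),round(r['score'],2)) for r in robot.place_of(p,q)][:5])
E
python3 b.py w1 knob_grip cover_fin cover carrier_top lock_lever_tip tray_in disc1
```

```text
3.6667 [ 0.5086 -0.0448  0.4489] [-0.3098  0.1627  1.3077  0.0041  1.6661  1.2526] [0.9999 0.0087 0.0062] [[309.7069   0.     320.9156]
 [  0.     309.7069 198.4865]
 [  0.       0.       1.    ]] [[ 0.0002 -0.9609 -0.277   0.0752]
 [ 1.      0.0002 -0.0001  0.0002]
 [ 0.0002 -0.277   0.9609 -0.1874]
 [ 0.      0.      0.      1.    ]]
knob_grip [([0.566, 0.115, 0.126], 0.82)]
cover_fin [([0.587, -0.053, 0.232], 0.73), ([0.391, -0.262, 0.088], 0.71), ([0.296, 0.167, 0.088], 0.53)]
cover [([0.392, -0.264, 0.003], 0.73), ([0.587, -0.056, 0.141], 0.67), ([0.294, 0.174, -0.002], 0.56)]
carrier_top []
lock_lever_tip [([0.577, -0.192, 0.128], 0.56)]
tray_in [([0.415, -0.016, 0.003], 0.89)]
disc1 [([0.535, 0.353, -0.002], 0.57), ([0.516, -0.37, 0.003], 0.56), ([0.413, -0.151, 0.001], 0.39)]
```

View pics/w1.png

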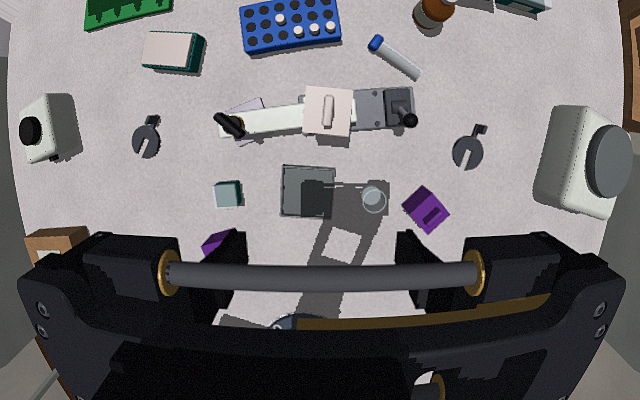

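The overhead wrist view shows the clear cover with its fin at (328,111), fin along image vertical, and the knob bar at (229,123). The discs are at (146,138) and (468,150), and both purple look-alikes are apart from the stand. Next is a close crop for the cover, knob and disc details.

```bash
python3 - <<'E'
import cv2,numpy as np
a=cv2.imread('pics/w1.png')
def c(x,y,w,h): return cv2.resize(a[y:y+h,x:x+w],None,fx=5,fy=5,interpolation=cv2.INTER_CUBIC)
def m(x,y): return c(x,y,80,60)
cv2.imwrite('pics/c1.png',np.vstack([np.hstack([m(200,85),m(290,80)]),np.hstack([m(106,106),m(430,110)])]))
E
```

```text
(no output)
```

View pics/c1.png

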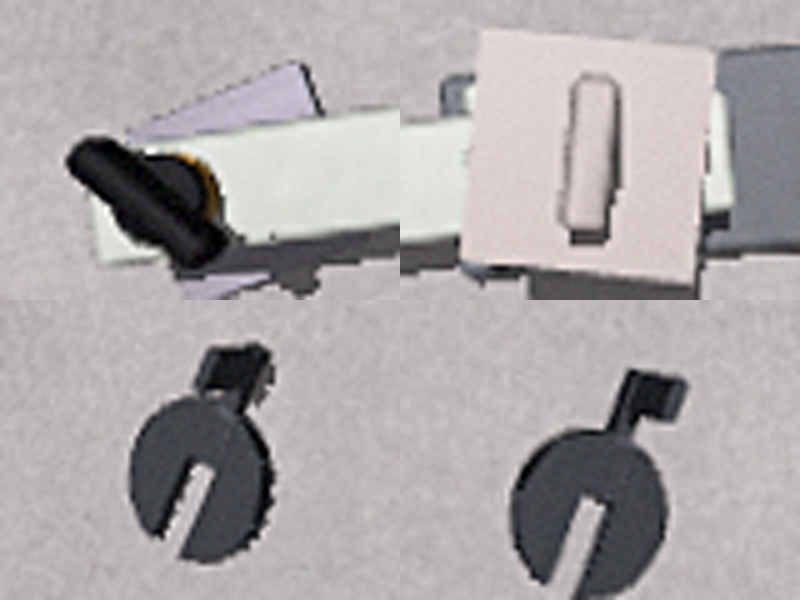

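The crop confirms the choice: a translucent pinkish-clear box with an unpainted fin stands on the stand itself and is not purple. The fin runs (329.6,95.6)→(327,126.4) and the knob bar (217,116)→(241.4,134.6). Both discs have their slot at lower left and their fin at upper right.

```bash
python3 - <<'E'
from h import *
np.set_printoptions(precision=4,suppress=True)
s=robot.get_obs();p=robot.camera('wrist')
def wz(uv,z):
    o,d=wray(p,uv,s);return o+d*(z-o[2])/d[2]
print(s['position'],s['tool_rot'])
def seg(n,a,b,z):
    A,B=wz(a,z),wz(b,z);print(n,A,B,(A+B)/2,np.linalg.norm(A-B),np.degrees(np.arctan2(*(A-B)[[1,0]])))
seg('fin',(329.6,95.6),(327,126.4),.24)
seg('knob',(217,116),(241.4,134.6),.137)
seg('slot1',(106+203/5,106+165/5),(106+165/5,106+248/5),.01)
seg('slot2',(430+(590-400)/5,110+200/5),(430+(555-400)/5,110+290/5),.01)
# triangulate with scene cams
for q in ['cover_fin','knob_grip','carrier_top','tray_in','lock_lever_tip','disc1','disc1_slot']:
  for c in ['scene','side']:
    P=robot.camera(c); print(q,c,[(np.round(r['at'],3).tolist(),round(r['score'],2)) for r in robot.place_of(P,q)][:3])
E
```

```text
[ 0.505  -0.0518  0.4464] [ 1.     -0.001  -0.0004 -0.    ]
fin [ 0.6003 -0.0629  0.24  ] [ 0.5611 -0.0597  0.24  ] [ 0.5807 -0.0613  0.24  ] 0.03933746547263134 -4.741361806892981
knob [0.5782 0.1189 0.137 ] [0.5455 0.0778 0.137 ] [0.5619 0.0984 0.137 ] 0.05259568483027175 51.42721695460302
slot1 [0.5396 0.3391 0.01  ] [0.503  0.3648 0.01  ] [0.5213 0.352  0.01  ] 0.0447153644181537 -35.027050745768946
slot2 [ 0.5096 -0.3728  0.01  ] [ 0.469  -0.3589  0.01  ] [ 0.4893 -0.3659  0.01  ] 0.04285987661421799 -18.94007090810384
cover_fin scene [([0.395, -0.267, 0.086], 0.95), ([0.295, 0.172, 0.086], 0.76), ([0.593, -0.054, 0.228], 0.57)]
cover_fin side [([0.394, -0.266, 0.084], 0.97), ([0.295, 0.172, 0.088], 0.57)]
knob_grip scene [([0.568, 0.114, 0.126], 0.9), ([0.411, -0.151, -0.003], 0.63)]
knob_grip side [([0.568, 0.112, 0.124], 0.68)]
carrier_top scene [([0.587, -0.051, 0.148], 0.79)]
carrier_top side [([0.584, -0.05, 0.144], 0.9), ([0.505, 0.379, 0.005], 0.62)]
tray_in scene [([0.419, -0.018, 0.001], 0.87)]
tray_in side [([0.421, -0.016, 0.005], 0.58)]
lock_lever_tip scene [([0.575, -0.193, 0.126], 0.58)]
lock_lever_tip side [([0.577, -0.189, 0.124], 0.66)]
disc1 scene [([0.515, -0.369, -0.0], 0.87), ([0.535, 0.359, 0.001], 0.82)]
disc1 side [([0.537, 0.357, 0.002], 0.83), ([0.588, -0.052, 0.237], 0.68), ([0.512, -0.365, -0.0], 0.62)]
disc1_slot scene [([0.502, 0.374, 0.004], 0.6)]
disc1_slot side [([0.504, 0.38, 0.006], 0.75)]
```

>>> servo_tool(rows=[-1,0,0,0,4.5,-1,0.027,-0.0018,0.02,0,-1,0.027,-0.0018,0.02,0,-1,0.027,-0.0018,0.02,0,-1,0,0,0.03,0])

```text
time: 5.93
position: [0.5924, -0.0524, 0.357]
tool_rot: [0.999, -0.039, 0.004, 0.001]
ft_force: [0.3, -0.7, 0.2]
grip_width: 0.087
grip_force: 0.0
```

>>> servo_tool(rows=[-1,0,0,0.035,0,-1,0,0,0.035,0,-1,0,0,0.03,0,-1,0,0,0.02,0,-1,0,0,0,0])

```text
time: 6.35
position: [0.5832, -0.0506, 0.2316]
tool_rot: [0.999, -0.039, -0.005, -0.001]
ft_force: [-0.9, -0.1, 0.1]
grip_width: 0.0872
grip_force: 0.0
```

```bash
python3 b.py w2 cover_fin cover
```

```text
6.35 [ 0.5832 -0.0506  0.2316] [-0.2772  0.4408  1.4851 -0.0001  1.2269  1.3717] [ 0.9969 -0.078  -0.011 ] [[309.7069   0.     320.9156]
 [  0.     309.7069 198.4865]
 [  0.       0.       1.    ]] [[ 0.0002 -0.9609 -0.277   0.0752]
 [ 1.      0.0002 -0.0002  0.0003]
 [ 0.0002 -0.277   0.9609 -0.1873]
 [ 0.      0.      0.      1.    ]]
cover_fin [([0.588, -0.048, 0.232], 0.93)]
cover [([0.586, -0.053, 0.141], 0.82), ([0.299, 0.17, 0.001], 0.58), ([0.394, -0.264, 0.003], 0.57)]
```

View pics/w2.png

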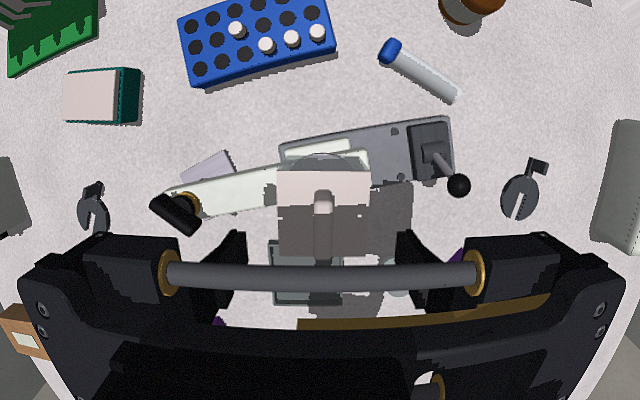

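The view shows the fin centred between the fingers (column ~323, against tool centre 321). I'll go down a little and close.

>>> servo_tool(rows=[-1,0,0.001,0.008,0,-1,0,0,0,0,0.95,0,0,0,0,0.95,0,0,0,0,0.95,0,0,0,0], newtons=25)

```text
time: 6.92
position: [0.587, -0.0526, 0.2294]
tool_rot: [0.999, -0.039, 0.001, 0.0]
ft_force: [0.1, -0.3, -0.7]
grip_width: 0.0743
grip_force: 0.0
```

>>> servo_tool(rows=[0.95,0,0,0,0,0.95,0,0,0,0,0.95,0,0,0,0,0.95,0,0,0,0,0.95,0,0,0,0])

```text
time: 7.33
position: [0.5867, -0.0525, 0.2287]
tool_rot: [0.999, -0.039, 0.0, -0.0]
ft_force: [-0.4, 0.8, -0.3]
grip_width: 0.0419
grip_force: 0.0
```

>>> servo_tool(rows=[0.95,0,0,0.009,0,0.95,0,0,0,0,0.95,0,0,0,0,0.95,0,0,0,0,0.95,0,0,0,0])

```text
time: 7.75
position: [0.5868, -0.0524, 0.2197]
tool_rot: [0.999, -0.039, 0.0, -0.0]
ft_force: [-0.2, -0.3, 1.0]
grip_width: 0.0084
grip_force: 0.0
```

>>> servo_tool(rows=[0.95,0,0,0,0,0.95,0,0,0,0,0.95,0,0,0,0,0.95,0,0,0,0,0.95,0,0,0,0])

```text
time: 8.17
position: [0.5867, -0.0525, 0.2198]
tool_rot: [0.999, -0.039, 0.0, -0.0]
ft_force: [-0.4, -0.4, -1.0]
grip_width: 0.0026
grip_force: 0.0
```

>>> servo_tool(rows=[0.95,0,0,0,0,0.95,0,0,-0.005,0,0.95,0,0,-0.01,0,0.95,0,0,-0.01,0,0.95,0,0,-0.01,0])

```text
time: 8.58
position: [0.5871, -0.0526, 0.2563]
tool_rot: [0.999, -0.039, 0.001, 0.0]
ft_force: [0.0, 0.2, -0.0]
grip_width: 0.0023
grip_force: 0.0
```

>>> servo_tool(rows=[-1,0,0,-0.01,0,-1,0,0,-0.02,0,-1,0,0,-0.03,0,-1,0,0,-0.03,0,-1,0,0,0,0])

```text
time: 9.0
position: [0.5904, -0.0534, 0.353]
tool_rot: [0.999, -0.039, 0.007, 0.002]
ft_force: [1.5, 0.3, 0.8]
grip_width: 0.0276
grip_force: 0.0
```

```bash
python3 - <<'E'
from h import *
s=robot.get_obs();a=robot.camera('side');b=robot.camera('scene');w=robot.camera('wrist');save(w,'w3')
for n,P in zip(('side','scene','wrist'),(a,b,w)):
    for q in('cover','cover_fin'): print(n,q,[(np.round(r['at'],3).tolist(),round(r['score'],2)) for r in robot.place_of(P,q)][:4])
def z(P,x,y,f): return cv2.resize(P['pixels'][y:y+100,x:x+133,::-1],(400,300),interpolation=2)
cv2.imwrite('pics/c2.png',np.vstack([np.hstack([z(a,220,110,1),z(b,220,160,1)]),cv2.resize(w['pixels'][:,:,::-1],(480,300)).repeat(1,0)[:, :].copy()[:, 0:0].reshape(300,0,3) if 0 else cv2.copyMakeBorder(cv2.resize(w['pixels'][:,:,::-1],(480,300)),0,0,0,320,0)]))
print(s['position'])
E
```

```text
side cover [([0.298, 0.172, 0.0], 0.81), ([0.396, -0.265, 0.0], 0.7), ([0.509, 0.375, 0.006], 0.59), ([0.585, -0.053, 0.143], 0.57)]
side cover_fin [([0.589, -0.049, 0.236], 0.9), ([0.393, -0.268, 0.084], 0.59), ([0.292, 0.17, 0.087], 0.59)]
scene cover [([0.585, -0.051, 0.143], 0.95), ([0.395, -0.267, 0.001], 0.92), ([0.298, 0.171, -0.001], 0.59)]
scene cover_fin [([0.392, -0.266, 0.09], 0.89), ([0.294, 0.173, 0.088], 0.83), ([0.589, -0.05, 0.233], 0.69)]
wrist cover [([0.589, -0.053, 0.142], 0.91), ([0.394, -0.264, 0.003], 0.5)]
wrist cover_fin [([0.591, -0.051, 0.232], 0.6)]
[ 0.59036189 -0.05337667  0.35295755]
```

View pics/c2.png

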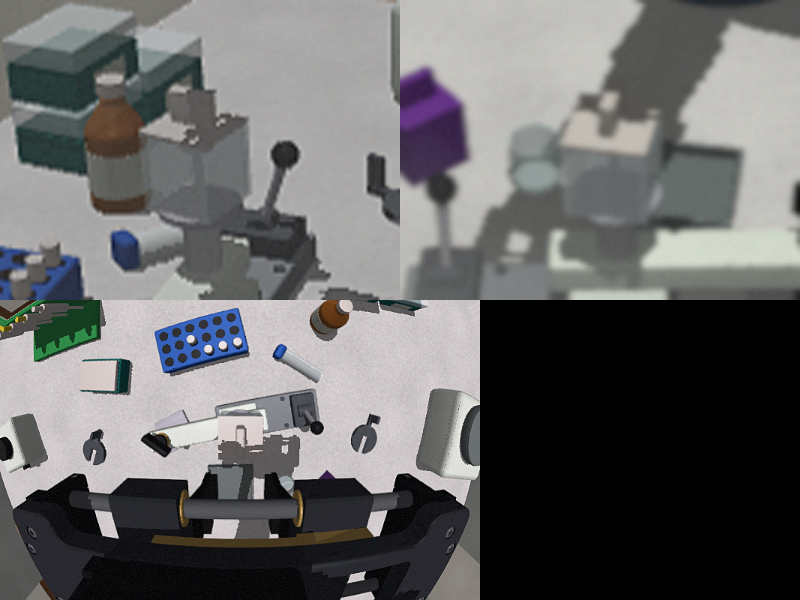

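```bash
python3 - <<'E'
from h import *
np.set_printoptions(precision=4,suppress=True)
a=robot.camera('side');b=robot.camera('scene')
for u,v in [((283.2,138.3),(289.2,191))]:
    r=[ray(a,u),ray(b,v)];X=tri(r);print(X,proj(a,X),proj(b,X))
yaw=np.radians(-4.5);c=np.array([.587,-.052,0]);ex=np.array([np.cos(yaw),np.sin(yaw),0])
for z in (.215,.245):
  for k in(-.02,.02): X=c+ex*k+[0,0,z];print(z,k,proj(a,X),proj(b,X))
for P,n in((a,'side'),(b,'scene')):
    for r in robot.outline_of(P,'cover_fin')[:4]: 
        y,x=np.where(r['region']);print(n,r['score'],x.min(),x.max(),y.min(),y.max())
s=robot.get_obs();print(s['position'],s['grip_width'])
print('tcp px',proj(a,s['position']),proj(b,s['position']))
cv2.imwrite('pics/c3.png',np.hstack([cv2.resize(P['pixels'][y:y+100,x:x+100,::-1],(400,400),interpolation=2) for P,x,y in((a,235,90),(b,240,130))]))
E
```

```text
[ 0.5899 -0.0549  0.2454] [[282.3575 139.3359]] [[288.4023 189.7695]]
0.215 -0.02 [[290.4408 153.0659]] [[291.9582 194.4432]]
0.215 0.02 [[276.8317 149.9844]] [[288.3176 205.3924]]
0.245 -0.02 [[289.7738 141.5942]] [[291.6934 183.8784]]
0.245 0.02 [[276.0069 138.6481]] [[287.9754 194.6995]]
side 0.75 371 401 169 210
side 0.42 311 370 227 265
side 0.2 343 370 163 185
scene 0.91 210 242 183 220
scene 0.78 366 393 173 207
scene 0.75 274 306 186 234
scene 0.3 218 375 218 278
[ 0.5866 -0.0525  0.3444] 0.07944614430720373
tcp px [[280.4734 100.1806]] [[288.5799 150.8587]]
```

View pics/c3.png

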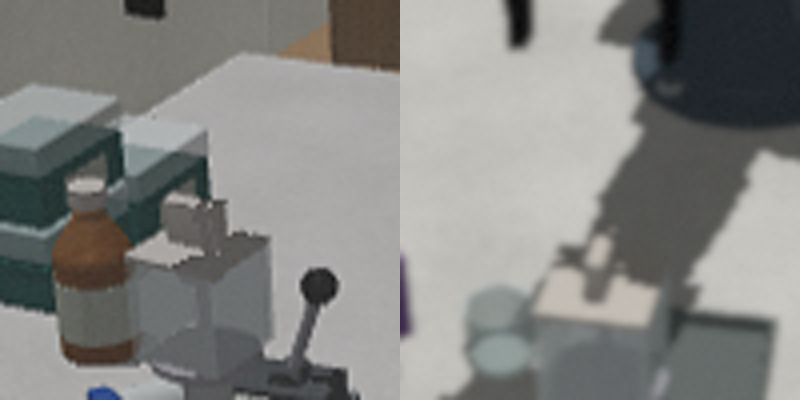

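```bash
python3 - <<'E'
from h import *
np.set_printoptions(precision=1,suppress=True)
a=robot.camera('side');b=robot.camera('scene')
s=robot.get_obs();T=R.from_quat(s['tool_rot']).as_matrix();p=np.array(s['position'])
print(s['q'],s['grip_width'],p)
for d in(-1,1):
  for z in (0,-.02,-.04):
    X=p+T@[0,d*(s['grip_width']/2+.007),z];print(d,z,proj(a,X)[0],proj(b,X)[0])
cv2.imwrite('pics/c4.png',np.hstack([cv2.resize(P['pixels'][y:y+80,x:x+80,::-1],(400,400),interpolation=0) for P,x,y in((a,240,30),(b,250,90))]))
E
```

```text
[-0.3  0.3  1.3 -0.   1.5  1.4] 0.08404235869208983 [ 0.6 -0.1  0.3]
-1 0 [268.1 106.4] [311.9 153.1]
-1 -0.02 [267.4  97.7] [312.  144.7]
-1 -0.04 [266.7  88.9] [312.1 136.2]
1 0 [292.   94.2] [265.5 148.6]
1 -0.02 [291.6  86. ] [265.  140.3]
1 -0.04 [291.1  77.6] [264.4 131.8]
```

View pics/c4.png

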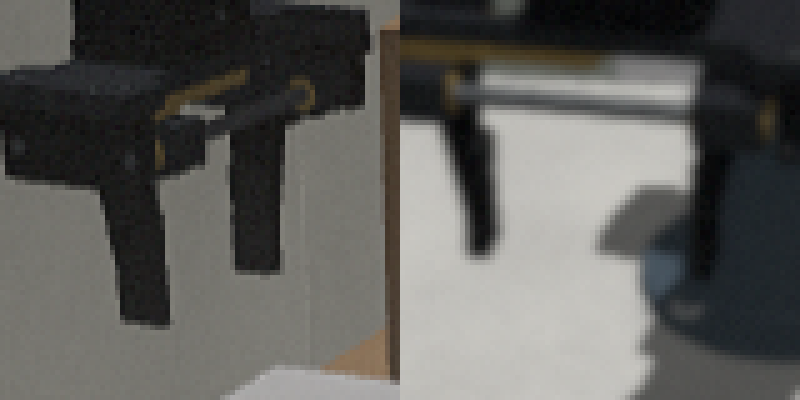

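In the crop the fingertips sit at side (269.6,95) and (291.6,84.4). That is about 22 mm above where the reported TCP projects, while the fin top triangulates to 0.245. So the real finger ends are about 22 mm above the reported TCP, and I closed at the fin's very top. I'll go lower accordingly.

>>> servo_tool(rows=[-1,0.001,0,0.036,0,-1,0,0,0.036,0,-1,0,0,0.036,0,-1,0,0,0.03,0,-1,0,0,0.004,0])

```text
time: 10.17
position: [0.5833, -0.0514, 0.197]
tool_rot: [0.999, -0.039, -0.006, -0.001]
ft_force: [-0.3, -0.1, 0.1]
grip_width: 0.0869
grip_force: 0.0
```

>>> servo_tool(rows=[0.95,0,0,0,0,0.95,0,0,0,0,0.95,0,0,0,0,0.95,0,0,0,0,0.95,0,0,0,0])

```text
time: 10.58
position: [0.5889, -0.0528, 0.2048]
tool_rot: [0.999, -0.039, 0.002, 0.0]
ft_force: [0.2, 0.5, 0.2]
grip_width: 0.0616
grip_force: 0.0
```

>>> servo_tool(rows=[0.95,0,0,0,0,0.95,0,0,0,0,0.95,0,0,0,0,0.95,0,0,0,0,0.95,0,0,0,0])

```text
time: 11.0
position: [0.5876, -0.0525, 0.2027]
tool_rot: [0.999, -0.039, -0.0, -0.0]
ft_force: [-0.6, 0.4, -0.0]
grip_width: 0.0283
grip_force: 0.0
```

>>> servo_tool(rows=[0.95,0,0,0,0,0.95,0,0,0,0,0.95,0,0,0,0,0.95,0,0,0,0,0.95,0,0,0,0])

```text
time: 11.42
position: [0.5876, -0.0525, 0.2026]
tool_rot: [0.999, -0.039, -0.0, -0.0]
ft_force: [0.5, -0.4, -0.5]
grip_width: 0.0124
grip_force: 25.0
```

>>> servo_tool(rows=[0.95,0,0,-0.01,0,0.95,0,0,-0.02,0,0.95,0,0,-0.025,0,0.95,0,0,-0.025,0,0.95,0,0,-0.015,0], newtons=40)

```text
time: 11.83
position: [0.5888, -0.0528, 0.3013]
tool_rot: [0.999, -0.039, 0.002, 0.001]
ft_force: [0.3, -0.5, -1.5]
grip_width: 0.0114
grip_force: 40.0
```

>>> servo_tool(rows=[0.95,0,0,0,0,0.95,-0.017,-0.0023,0,0,0.95,-0.017,-0.0023,0,0,0.95,-0.017,-0.0023,0,0,0.95,-0.017,-0.0023,0,0])

```text
time: 12.25
position: [0.519, -0.0377, 0.2967]
tool_rot: [0.999, -0.039, -0.001, -0.0]
ft_force: [0.3, -0.0, -0.4]
grip_width: 0.0114
grip_force: 40.0
```

>>> servo_tool(rows=[0.95,-0.025,-0.0035,0,0,0.95,-0.025,-0.0035,0,0,0.95,-0.025,-0.0035,0,0,0.95,-0.017,-0.0023,0,0,0.95,-0.01,-0.0014,0,0])

```text
time: 12.67
position: [0.4169, -0.015, 0.2969]
tool_rot: [0.999, -0.039, -0.002, -0.0]
ft_force: [-0.3, 0.2, -0.7]
grip_width: 0.0119
grip_force: 40.0
```

>>> servo_tool(rows=[0.95,0,0,0,0,0.95,0,0,0.02,0,0.95,0,0,0.03,0,0.95,0,0,0.03,0,0.95,0,0,0.03,0])

```text
time: 13.08
position: [0.4219, -0.0166, 0.1869]
tool_rot: [0.999, -0.039, 0.002, 0.0]
ft_force: [1.1, -0.8, -1.8]
grip_width: 0.0116
grip_force: 40.0
```

>>> servo_tool(rows=[0.95,0,0,0.03,0,0.95,0,0,0.03,0,0.95,0,0,0.03,0,0.95,0,0,0.02,0,0.95,0,0,0,0])

```text
time: 13.5
position: [0.4189, -0.0158, 0.0741]
tool_rot: [0.999, -0.039, -0.003, -0.001]
ft_force: [-0.7, -0.3, -1.6]
grip_width: 0.012
grip_force: 40.0
```

>>> servo_tool(rows=[0.95,0,0,0.003,0,0.95,0,0,0,0,0.95,0,0,0,0,0.95,0,0,0,0,0.95,0,0,0,0])

```text
time: 13.92
position: [0.421, -0.0162, 0.0758]
tool_rot: [0.999, -0.039, 0.001, 0.0]
ft_force: [0.3, -0.9, -1.5]
grip_width: 0.0119
grip_force: 40.0
```

```bash
python3 - <<'E'
from h import *
for n in('side','scene'):
    P=robot.camera(n);save(P,n+'5')
    for q in('cover','tray_in','carrier_top'): print(n,q,[(np.round(r['at'],3).tolist(),round(r['score'],2)) for r in robot.place_of(P,q)][:4])
E
```

```text
side cover [([0.397, -0.267, 0.001], 0.77), ([0.419, -0.014, 0.019], 0.62), ([0.298, 0.176, -0.002], 0.61)]
side tray_in [([0.425, -0.017, 0.005], 0.82)]
side carrier_top [([0.588, -0.051, 0.148], 0.67)]
scene cover [([0.418, -0.011, 0.018], 0.87), ([0.296, 0.167, -0.0], 0.68), ([0.392, -0.264, 0.002], 0.66), ([0.567, 0.106, 0.002], 0.37)]
scene tray_in [([0.423, -0.015, 0.004], 0.8)]
scene carrier_top [([0.588, -0.053, 0.148], 0.79)]
```

>>> servo_tool(rows=[0.95,0,0,0.006,0,0.95,0,0,0.004,0,0.95,0,0,0.002,0,0.95,0,0,0.001,0,0.95,0,0,0,0])

```text
time: 14.73
position: [0.4196, -0.0157, 0.0615]
tool_rot: [0.999, -0.039, -0.001, -0.0]
ft_force: [-1.0, 0.3, 0.2]
grip_width: 0.0116
grip_force: 40.0
```

>>> servo_tool(rows=[0.95,0,0,0.001,0,0.95,0,0,0,0,0.95,0,0,0,0,0.95,0,0,0.001,0,0.95,0,0,0,0])

```text
time: 15.15
position: [0.4195, -0.0156, 0.0614]
tool_rot: [0.999, -0.039, 0.0, -0.0]
ft_force: [-3.4, 1.8, 23.5]
grip_width: 0.0117
grip_force: 40.0
```

>>> servo_tool(rows=[-0.4,0,0,-0.001,0,-0.4,0,0,0,0,-0.4,0,0,0,0,-0.4,0,0,0,0,-0.4,0,0,0,0])

```text
time: 15.57
position: [0.4199, -0.016, 0.0605]
tool_rot: [0.999, -0.039, -0.0, -0.0]
ft_force: [0.3, -0.1, 0.5]
grip_width: 0.0371
grip_force: 0.0
```

>>> servo_tool(rows=[-0.4,0,0,-0.03,0,-0.4,0,0,-0.04,0,-0.4,0,0,-0.04,-7.15,-0.4,0,0,-0.04,-7.15,-0.4,0,0,-0.04,-7.15])

```text
time: 15.98
position: [0.4193, -0.0157, 0.2523]
tool_rot: [0.989, 0.151, -0.0, -0.0]
ft_force: [1.4, -0.6, -0.8]
grip_width: 0.0599
grip_force: 0.0
```

>>> servo_tool(rows=[-0.4,0,0,0,-7.15,-0.4,0,0,0,-7.15,-0.4,0,0,0,-7.15,-0.4,0,0,0,-7.15,-0.4,0,0,0,-7.15])

```text
time: 16.4
position: [0.4197, -0.0159, 0.2505]
tool_rot: [0.895, 0.447, -0.0, -0.0]
ft_force: [-0.1, 1.1, -0.1]
grip_width: 0.0609
grip_force: 0.0
```

>>> servo_tool(rows=[-0.4,0,0,0,-7.15,-0.4,0,0,0,-7.15,-0.4,0,0,0,-7.15,-0.4,0,0,0,-7.15,-0.4,0,0,0,-7.15])

```text
time: 16.82
position: [0.4196, -0.0159, 0.2503]
tool_rot: [0.714, 0.7, -0.0, -0.001]
ft_force: [-0.3, -0.8, 0.0]
grip_width: 0.0609
grip_force: 0.0
```

>>> servo_tool(rows=[-0.4,0,0,0,-7.15,-0.4,0,0,0,-7.15,-0.4,0,0,0,-7.15,-0.4,0,0,0,-7.15,-0.4,0,0,0,-7.15])

```text
time: 17.23
position: [0.4196, -0.0159, 0.2503]
tool_rot: [0.465, 0.885, -0.0, -0.001]
ft_force: [0.0, 0.9, 0.1]
grip_width: 0.061
grip_force: 0.0
```

>>> servo_tool(rows=[-0.4,0,0,0,-7.15,-0.4,0,0,0,-7.15,-0.4,0,0,0,-7.15,-0.4,0,0,0,-7.15,-0.4,0,0,0,-7.15])

```text
time: 17.65
position: [0.4196, -0.0159, 0.2503]
tool_rot: [0.171, 0.985, 0.0, -0.001]
ft_force: [-0.3, 0.5, -0.1]
grip_width: 0.0608
grip_force: 0.0
```

>>> servo_tool(rows=[-0.4,0,0,0,-7.15,-0.4,0,0,0,-7.15,-0.4,0,0,0,-7.15,-0.4,0,0,0,-7.15,-0.4,0,0,0,-7.15])

```text
time: 18.07
position: [0.4196, -0.0159, 0.2503]
tool_rot: [-0.14, 0.99, 0.0, -0.001]
ft_force: [-1.1, 0.1, -0.1]
grip_width: 0.0613
grip_force: 0.0
```

>>> servo_tool(rows=[-0.4,0,0,0,-7.15,-0.4,0,0,0,-7.15,-0.4,0,0,0,-7.15,-0.4,0,0,0,-7.15,-0.4,0,0,0,-7.15])

```text
time: 18.48
position: [0.4196, -0.0159, 0.2503]
tool_rot: [-0.437, 0.899, 0.0, -0.0]
ft_force: [-0.7, 1.1, -0.1]
grip_width: 0.0608
grip_force: 0.0
```

>>> servo_tool(rows=[-0.4,-0.032,-0.006,0,0,-0.4,-0.032,-0.006,0,0,-0.4,-0.032,-0.006,0,0,-0.4,-0.032,-0.006,0,0,-0.4,-0.032,-0.006,0,0])

```text
time: 18.9
position: [0.5438, 0.0917, 0.2501]
tool_rot: [-0.434, 0.901, 0.0, -0.001]
ft_force: [0.7, -0.5, 1.1]
grip_width: 0.0608
grip_force: 0.0
```

>>> servo_tool(rows=[-0.4,-0.032,-0.005,0,0,-0.4,0,0,0,0,-0.4,0,0,0,0,-0.4,0,0,0,0,-0.4,0,0,0,0])

```text
time: 19.32
position: [0.5657, 0.1118, 0.2503]
tool_rot: [-0.434, 0.901, 0.0, -0.001]
ft_force: [-0.1, 0.2, 0.1]
grip_width: 0.061
grip_force: 0.0
```

```bash
python3 b.py w6 knob_grip cover tray_in
```

```text
19.3167 [0.5657 0.1118 0.2503] [ 0.0016  0.405   1.4905 -0.0003  1.2481 -2.467 ] [-0.6233 -0.782   0.0015] [[309.7069   0.     320.9156]
 [  0.     309.7069 198.4865]
 [  0.       0.       1.    ]] [[ 0.0002 -0.9606 -0.2781  0.0768]
 [ 1.      0.0002 -0.0003  0.0006]
 [ 0.0004 -0.2781  0.9606 -0.1873]
 [ 0.      0.      0.      1.    ]]
knob_grip [([0.566, 0.115, 0.126], 0.94)]
cover [([0.293, 0.168, -0.003], 0.95), ([0.421, -0.015, -0.002], 0.58)]
tray_in []
```

View pics/w6.png

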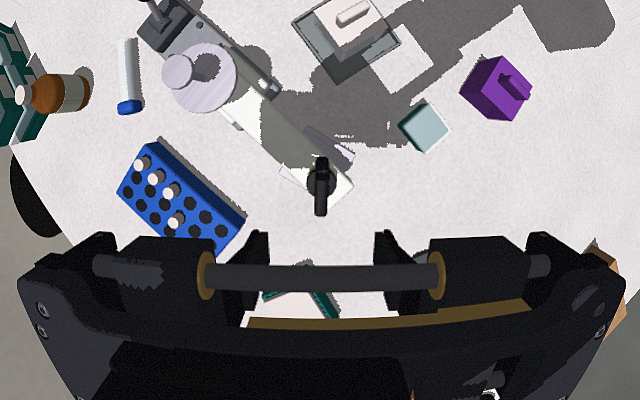

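The view shows the knob bar upright in the image at (321,185), on the tool's centre line and aligned with it. The cover stands in the tray at (348,40) and the stem is bare. I'll go down on the knob and grip it.

>>> servo_tool(rows=[-0.4,-0.002,0,0.03,0,-0.4,0,0,0.04,0,-0.4,0,0,0.04,0,-0.4,0,0,0.03,0,-0.4,0,0,0.016,0])

```text
time: 19.93
position: [0.5652, 0.1135, 0.0913]
tool_rot: [-0.434, 0.901, 0.001, -0.003]
ft_force: [-0.6, -0.3, -0.1]
grip_width: 0.0611
grip_force: 0.0
```

>>> servo_tool(rows=[0.9,0,0,0,0,0.9,0,0,0,0,0.9,0,0,0,0,0.9,0,0,0,0,0.9,0,0,0,0], newtons=20)

```text
time: 20.35
position: [0.5696, 0.114, 0.0966]
tool_rot: [-0.434, 0.901, -0.001, 0.002]
ft_force: [0.4, -0.4, -0.0]
grip_width: 0.0354
grip_force: 0.0
```

>>> servo_tool(rows=[0.9,0,0,0,0,0.9,0,0,0,0,0.9,0,0,0,0,0.9,0,0,0,0,0.9,0,0,0,0])

```text
time: 20.77
position: [0.5681, 0.1143, 0.0953]
tool_rot: [-0.434, 0.901, 0.0, 0.0]
ft_force: [-1.7, 0.8, 4.1]
grip_width: 0.0138
grip_force: 19.8
```

>>> servo_tool(rows=[0.9,0,0,0.00016,7.1,0.9,0,0,0.00016,7.1,0.9,0,0,0.00016,7.1,0.9,0,0,0.00016,7.1,0.9,0,0,0.00016,7.1])

```text
time: 21.18
position: [0.5686, 0.1137, 0.0945]
tool_rot: [-0.136, 0.991, -0.0, 0.0]
ft_force: [-1.2, 0.4, 3.8]
grip_width: 0.014
grip_force: 19.9
```

>>> servo_tool(rows=[0.9,0,0,0.00016,7.1,0.9,0,0,0.00016,7.1,0.9,0,0,0.00016,7.1,0.9,0,0,0.00016,7.1,0.9,0,0,0.00016,7.1])

```text
time: 21.6
position: [0.5685, 0.113, 0.0937]
tool_rot: [0.172, 0.985, -0.001, 0.0]
ft_force: [-1.0, -2.5, 4.3]
grip_width: 0.0138
grip_force: 20.0
```

>>> servo_tool(rows=[0.9,0,0,0.00016,7.1,0.9,0,0,0.00016,7.1,0.9,0,0,0.00016,7.1,0.9,0,0,0.00016,7.1,0.9,0,0,0.00016,7.1])

```text
time: 22.02
position: [0.5679, 0.1125, 0.0929]
tool_rot: [0.464, 0.886, -0.001, 0.0]
ft_force: [-2.4, -4.3, 5.6]
grip_width: 0.0142
grip_force: 20.0
```

>>> servo_tool(rows=[0.9,0,0,0.00016,7.1,0.9,0,0,0.00016,7.1,0.9,0,0,0.00016,7.1,0.9,0,0,0.00016,7.1,0.9,0,0,0.00016,7.1])

```text
time: 22.43
position: [0.5671, 0.1124, 0.0921]
tool_rot: [0.712, 0.702, -0.002, 0.0]
ft_force: [-2.4, -5.1, 6.2]
grip_width: 0.0135
grip_force: 20.0
```

>>> servo_tool(rows=[0.9,0,0,0.00016,7.1,0.9,0,0,0.00016,7.1,0.9,0,0,0.00016,7.1,0.9,0,0,0.00016,7.1,0.9,0,0,0.00016,7.1])

```text
time: 22.85
position: [0.5665, 0.1126, 0.0913]
tool_rot: [0.892, 0.452, -0.002, 0.0]
ft_force: [-3.7, -3.6, 7.5]
grip_width: 0.0138
grip_force: 20.0
```

>>> servo_tool(rows=[0.9,0,0,0.00016,7.1,0.9,0,0,0.00016,7.1,0.9,0,0,0.00016,7.1,0.9,0,0,0.00016,7.1,0.9,0,0,0.00016,7.1])

```text
time: 23.27
position: [0.5661, 0.1131, 0.0905]
tool_rot: [0.987, 0.158, -0.002, 0.001]
ft_force: [-3.4, -1.8, 7.4]
grip_width: 0.014
grip_force: 20.0
```

>>> servo_tool(rows=[0.9,0,0,0.00016,7.1,0.9,0,0,0.00016,7.1,0.9,0,0,0.00016,7.1,0.9,0,0,0.00016,7.1,0.9,0,0,0.00016,7.1])

```text
time: 23.68
position: [0.566, 0.1137, 0.0897]
tool_rot: [0.989, -0.151, -0.002, 0.001]
ft_force: [-4.3, 0.2, 8.0]
grip_width: 0.0136
grip_force: 20.0
```

>>> servo_tool(rows=[0.9,0,0,0.00016,7.1,0.9,0,0,0.00016,7.1,0.9,0,0,0.00016,7.1,0.9,0,0,0,0,0.9,0,0,0,0])

```text
time: 24.1
position: [0.5662, 0.1141, 0.0892]
tool_rot: [0.945, -0.328, -0.002, 0.001]
ft_force: [-3.7, 0.8, 7.8]
grip_width: 0.014
grip_force: 20.0
```

```bash
python3 b.py w7 knob_grip
```

```text
24.1 [0.5662 0.1141 0.0892] [ 0.0055  0.6094  1.6451 -0.0001  0.8912  2.2453] [ 0.7845 -0.6201 -0.0031] [[309.7069   0.     320.9156]
 [  0.     309.7069 198.4865]
 [  0.       0.       1.    ]] [[ 0.0002 -0.9608 -0.2772  0.0755]
 [ 1.      0.0003 -0.0005  0.0007]
 [ 0.0005 -0.2772  0.9608 -0.1873]
 [ 0.      0.      0.      1.    ]]
knob_grip [([0.565, 0.117, 0.12], 0.76)]
```

>>> servo_tool(rows=[-0.4,0,0,0,0,-0.4,0,0,0,0,-0.4,0,0,0,0,-0.4,0,0,-0.025,0,-0.4,0,0,-0.03,0])

```text
time: 24.62
position: [0.5663, 0.1139, 0.1416]
tool_rot: [0.945, -0.328, -0.003, 0.001]
ft_force: [0.9, 0.6, -0.4]
grip_width: 0.0394
grip_force: 0.0
```

>>> servo_tool(rows=[-0.4,0,0,0,-3,-0.4,0,0,0,-7.08,-0.4,0,0,0,-7.08,-0.4,0,0,0,-7.08,-0.4,0,0,0,-7.08])

```text
time: 25.03
position: [0.5686, 0.1139, 0.1435]
tool_rot: [0.998, -0.058, 0.0, 0.0]
ft_force: [-0.1, -0.6, -0.5]
grip_width: 0.0607
grip_force: 0.0
```

>>> servo_tool(rows=[-0.4,0,0,0,-7.08,-0.4,0,0,0,-7.08,-0.4,0,0,0,-7.08,-0.4,0,0,0,-7.08,-0.4,0,0,0,-7.08])

```text
time: 25.45
position: [0.5686, 0.114, 0.1434]
tool_rot: [0.969, 0.248, 0.0, 0.0]
ft_force: [0.0, 0.5, 0.3]
grip_width: 0.0611
grip_force: 0.0
```

>>> servo_tool(rows=[-0.4,0,0,0,-7.08,-0.4,0,0,0,-7.08,-0.4,0,0,0,-7.08,-0.4,0,0,0,-7.08,-0.4,0,0,0,-7.08])

```text
time: 25.87
position: [0.5686, 0.114, 0.1434]
tool_rot: [0.847, 0.531, 0.0, 0.0]
ft_force: [0.8, 0.4, 0.0]
grip_width: 0.0609
grip_force: 0.0
```

>>> servo_tool(rows=[-0.4,0,0,0,-7.08,-0.4,0,0,0,-7.08,-0.4,0,0,0,-7.08,-0.4,0,0,0,-7.08,-0.4,0,0,0,-7.08])

```text
time: 26.28
position: [0.5685, 0.114, 0.1433]
tool_rot: [0.646, 0.763, 0.0, 0.0]
ft_force: [-0.1, -0.6, 0.9]
grip_width: 0.0612
grip_force: 0.0
```

>>> servo_tool(rows=[-0.4,0,0,0,-7.08,-0.4,0,0,0,-7.08,-0.4,0,0,0,-7.08,-0.4,0,0,0,-7.08,-0.4,0,0,0,-7.08])

```text
time: 26.7
position: [0.5685, 0.1139, 0.1434]
tool_rot: [0.383, 0.924, 0.0, 0.0]
ft_force: [0.7, 0.4, 0.4]
grip_width: 0.0608
grip_force: 0.0
```

>>> servo_tool(rows=[-0.4,0,0,0,-7.08,-0.4,0,0,0,0,-0.4,0,0,0,0,-0.4,0,0,0,0,-0.4,0,0,0,0])

```text
time: 27.12
position: [0.5683, 0.114, 0.1436]
tool_rot: [0.329, 0.944, -0.0, -0.0]
ft_force: [0.7, -0.1, 0.7]
grip_width: 0.0609
grip_force: 0.0
```

```bash
python3 b.py w8 knob_grip; python3 - <<'E'
import cv2
a=cv2.imread('pics/w8.png');cv2.imwrite('pics/c8.png',cv2.resize(a[120:270,220:420],None,fx=3,fy=3))
E
```

```text
27.1167 [0.5683 0.114  0.1436] [ 0.0053  0.5331  1.6016 -0.      1.0069 -0.8949] [-0.7834  0.6215  0.    ] [[309.7069   0.     320.9156]
 [  0.     309.7069 198.4865]
 [  0.       0.       1.    ]] [[ 0.0002 -0.9606 -0.2779  0.0768]
 [ 1.     -0.      0.0006 -0.0007]
 [-0.0005 -0.2779  0.9606 -0.1874]
 [ 0.      0.      0.      1.    ]]
knob_grip [([0.565, 0.119, 0.117], 0.74)]
```

View pics/c8.png

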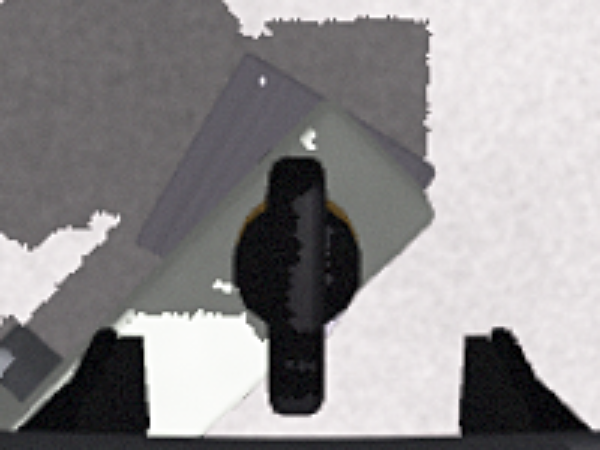

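The crop shows the knob bar upright at column ~319, aligned with the tool and turned by the full amount. I'll regrip and turn 150° more.

>>> servo_tool(rows=[-0.4,0,0,0.025,0,-0.4,0,0,0.03,0,0.9,0,0,0,0,0.9,0,0,0,0,0.9,0,0,0,0])

```text
time: 27.63
position: [0.5689, 0.1141, 0.0895]
tool_rot: [0.328, 0.945, 0.0, 0.001]
ft_force: [0.8, 0.2, 0.5]
grip_width: 0.0482
grip_force: 0.0
```

>>> servo_tool(rows=[0.9,0,0,0,0,0.9,0,0,0,0,0.9,0,0,0,0,0.9,0,0,0,0,0.9,0,0,0,0])

```text
time: 28.05
position: [0.5684, 0.1139, 0.0893]
tool_rot: [0.328, 0.945, 0.0, 0.0]
ft_force: [-1.5, -1.4, 2.6]
grip_width: 0.0152
grip_force: 1.2
```

>>> servo_tool(rows=[0.9,0,0,0.00016,7.14,0.9,0,0,0.00016,7.14,0.9,0,0,0.00016,7.14,0.9,0,0,0.00016,7.14,0.9,0,0,0.00016,7.14])

```text
time: 28.47
position: [0.5676, 0.113, 0.0884]
tool_rot: [0.604, 0.797, -0.001, 0.0]
ft_force: [-1.9, -2.9, 3.3]
grip_width: 0.0138
grip_force: 20.0
```

>>> servo_tool(rows=[0.9,0,0,0.00016,7.14,0.9,0,0,0.00016,7.14,0.9,0,0,0.00016,7.14,0.9,0,0,0.00016,7.14,0.9,0,0,0.00016,7.14])

```text
time: 28.88
position: [0.5671, 0.1128, 0.0876]
tool_rot: [0.819, 0.574, -0.002, 0.0]
ft_force: [-2.4, -2.8, 3.6]
grip_width: 0.0138
grip_force: 20.0
```

>>> servo_tool(rows=[0.9,0,0,0.00016,7.14,0.9,0,0,0.00016,7.14,0.9,0,0,0.00016,7.14,0.9,0,0,0.00016,7.14,0.9,0,0,0.00016,7.14])

```text
time: 29.3
position: [0.5666, 0.1129, 0.0868]
tool_rot: [0.956, 0.295, -0.002, 0.001]
ft_force: [-3.8, -2.8, 5.0]
grip_width: 0.0134
grip_force: 20.0
```

>>> servo_tool(rows=[0.9,0,0,0.00016,7.14,0.9,0,0,0.00016,7.14,0.9,0,0,0.00016,7.14,0.9,0,0,0.00016,7.14,0.9,0,0,0.00016,7.14])

```text
time: 29.72
position: [0.5663, 0.1133, 0.086]
tool_rot: [1.0, -0.012, -0.002, 0.001]
ft_force: [-4.0, -2.1, 5.5]
grip_width: 0.0135
grip_force: 20.0
```

>>> servo_tool(rows=[0.9,0,0,0.00016,7.14,0.9,0,0,0,0,0.9,0,0,0,0,0.9,0,0,0,0,0.9,0,0,0,0])

```text
time: 30.13
position: [0.5663, 0.1134, 0.0859]
tool_rot: [0.997, -0.072, -0.002, 0.001]
ft_force: [-3.2, -2.7, 5.7]
grip_width: 0.014
grip_force: 20.0
```

>>> servo_tool(rows=[-0.4,0,0,0,0,-0.4,0,0,0,0,-0.4,0,0,0,0,-0.4,0,0,0,0,-0.4,0,0,0,0])

```text
time: 30.55
position: [0.5684, 0.1141, 0.0853]
tool_rot: [0.997, -0.072, 0.0, -0.0]
ft_force: [0.1, 0.3, 0.5]
grip_width: 0.0389
grip_force: 0.0
```

>>> servo_tool(rows=[-1,0,0,-0.03,0,-1,0,0,-0.04,0,-1,0,0,-0.04,0,-1,0,0,-0.04,0,-1,0,0,0,0])

```text
time: 30.97
position: [0.574, 0.1143, 0.2441]
tool_rot: [0.997, -0.072, 0.009, -0.001]
ft_force: [1.3, -0.1, 0.2]
grip_width: 0.0726
grip_force: 0.0
```

```bash
python3 - <<'E'
from h import *
a=robot.camera('side');b=robot.camera('scene');w=robot.camera('wrist')
for n,P in(('side',a),('scene',b),('w',w)):
    for q in('knob_grip','pad_bottom','plate','disc1','disc1_slot','disc2_slot','carrier_top','cover'): print(n,q,[(np.round(r['at'],3).tolist(),round(r['score'],2)) for r in robot.place_of(P,q)][:4])
z=lambda P,x,y:cv2.resize(P['pixels'][y:y+75,x:x+100,::-1],(400,300),interpolation=2)
wv=cv2.resize(w['pixels'][:250,:,::-1],(768,300))
cv2.imwrite('pics/c9.png',np.vstack([np.hstack([z(a,220,200),z(b,310,210)]),cv2.copyMakeBorder(wv,0,0,0,32,0)]))
s=robot.get_obs();print(s['position'],s['q'],s['tool_rot'])
E
```

```text
side knob_grip [([0.568, 0.11, 0.115], 0.69)]
side pad_bottom [([0.566, 0.112, 0.012], 0.64), ([0.589, -0.049, -0.002], 0.42)]
side plate [([0.57, 0.106, -0.001], 0.87)]
side disc1 [([0.515, -0.367, -0.004], 0.56)]
side disc1_slot [([0.504, 0.376, 0.004], 0.79)]
side disc2_slot []
side carrier_top [([0.586, -0.051, 0.144], 0.66)]
side cover [([0.415, -0.016, 0.006], 0.94), ([0.395, -0.264, 0.001], 0.87), ([0.296, 0.173, -0.0], 0.84)]
scene knob_grip [([0.565, 0.115, 0.117], 0.73)]
scene pad_bottom [([0.568, 0.111, 0.011], 0.51)]
scene plate [([0.421, -0.016, 0.088], 0.73), ([0.57, 0.105, 0.004], 0.71)]
scene disc1 [([0.536, 0.362, -0.002], 0.8), ([0.516, -0.368, -0.002], 0.73), ([0.421, 0.155, -0.0], 0.18)]
scene disc1_slot [([0.505, 0.38, 0.005], 0.73)]
scene disc2_slot []
scene carrier_top [([0.586, -0.054, 0.147], 0.65), ([0.478, -0.358, 0.008], 0.37), ([0.574, -0.194, 0.122], 0.3)]
scene cover [([0.395, -0.267, 0.004], 0.96), ([0.294, 0.171, -0.0], 0.9), ([0.418, -0.014, 0.003], 0.83), ([0.583, -0.051, 0.004], 0.59)]
w knob_grip [([0.565, 0.115, 0.117], 0.94), ([0.504, 0.375, 0.006], 0.3)]
w pad_bottom []
w plate [([0.564, 0.106, -0.002], 0.7), ([0.586, -0.05, -0.0], 0.25)]
w disc1 [([0.536, 0.357, -0.001], 0.58), ([0.515, -0.37, -0.001], 0.58)]
w disc1_slot [([0.577, -0.193, 0.128], 0.62), ([0.503, 0.375, 0.005], 0.61)]
w disc2_slot []
w carrier_top [([0.583, -0.051, 0.147], 0.84)]
w cover [([0.421, -0.017, 0.0], 0.72), ([0.395, -0.265, 0.003], 0.58), ([0.477, -0.357, 0.006], 0.49), ([0.295, 0.172, -0.002], 0.47)]
[0.56821081 0.11401116 0.23535371] [5.29584446e-03 4.23377264e-01 1.50404138e+00 1.34665064e-06
 1.21414255e+00 1.72030111e+00] [ 9.97401582e-01 -7.20422412e-02  1.56315458e-05 -1.84516003e-06]
```

View pics/c9.png

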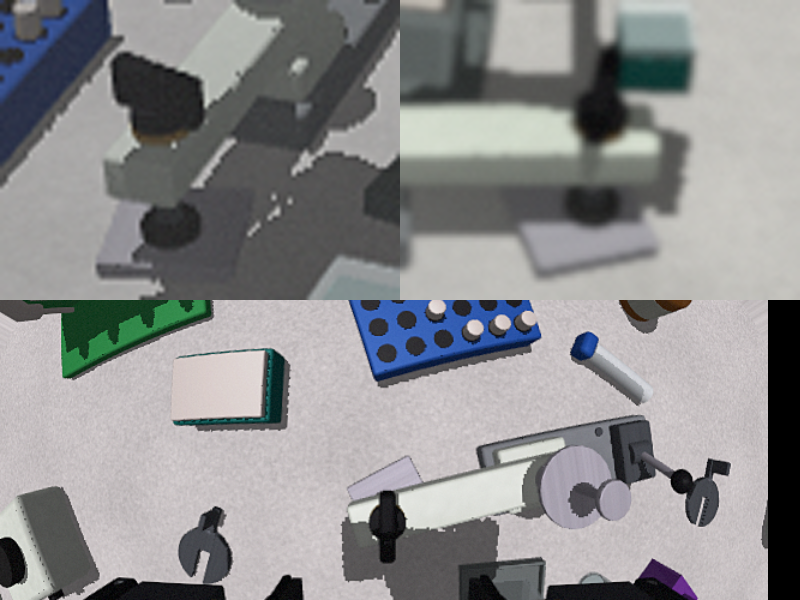

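The crops show the pad sitting on the plate at side crop (170,225) with no visible bulge. The knob bar is at 14.9° past 540°, i.e. 9.69 rad, which is about 1.3 mm of squash. The two discs and the stem are visible in the wrist view. Next is the disc at +y (A), viewed closely.

>>> servo_tool(rows=[-1,0,0,0,5.9,-1,0,0,0,5.9,-1,0,0,0,5.9,-1,0,0,0,5.9,-1,-0.0285,-0.027,0,0])

```text
time: 32.73
position: [0.5611, 0.147, 0.2354]
tool_rot: [0.96, -0.279, 0.002, 0.001]
ft_force: [1.2, 1.2, 0.1]
grip_width: 0.0875
grip_force: 0.0
```

>>> servo_tool(rows=[-1,-0.0285,-0.027,0,0,-1,-0.0285,-0.027,0,0,-1,-0.0285,-0.027,0,0,-1,-0.0285,-0.027,0,0,-1,-0.0285,-0.027,0,0])

```text
time: 33.15
position: [0.5078, 0.3436, 0.2354]
tool_rot: [0.962, -0.275, 0.0, -0.0]
ft_force: [0.0, 0.2, 0.0]
grip_width: 0.0869
grip_force: 0.0
```

>>> servo_tool(rows=[-1,-0.0285,-0.027,0,0,-1,0,0,0,0,-1,0,0,0,0,-1,0,0,0,0,-1,0,0,0,0])

```text
time: 33.57
position: [0.4989, 0.3786, 0.2352]
tool_rot: [0.961, -0.275, -0.0, 0.0]
ft_force: [-0.2, -0.3, -0.1]
grip_width: 0.0873
grip_force: 0.0
```

```bash
python3 b.py w10 disc1 disc1_slot disc2_slot
```

```text
33.5667 [0.4989 0.3786 0.2352] [ 0.4713  0.4908  1.3846 -0.0005  1.2668  2.5996] [ 0.8486 -0.529   0.0001] [[309.7069   0.     320.9156]
 [  0.     309.7069 198.4865]
 [  0.       0.       1.    ]] [[ 0.0002 -0.9608 -0.2771  0.0754]
 [ 1.      0.0003 -0.0004  0.0007]
 [ 0.0005 -0.2771  0.9608 -0.1874]
 [ 0.      0.      0.      1.    ]]
disc1 [([0.536, 0.356, 0.001], 0.85)]
disc1_slot [([0.505, 0.374, 0.006], 0.59)]
disc2_slot []
```

View pics/w10.png

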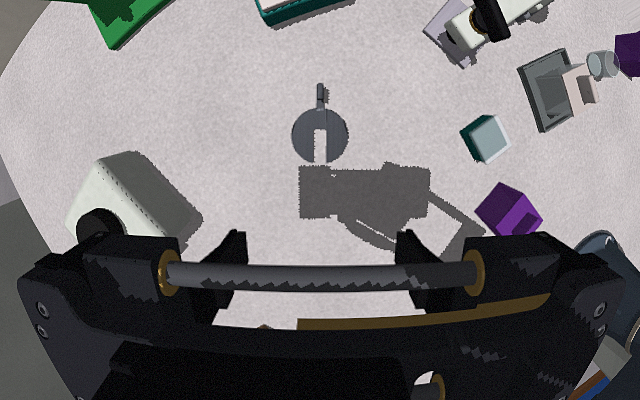

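The view shows disc A centred at (320,137), its slot straight down at column 320 and its fin at (320.5,95). The disc is aligned with the tool to within about 1°.

```bash
python3 - <<'E'
from h import *
np.set_printoptions(precision=4,suppress=True)
s=robot.get_obs();w=robot.camera('wrist');a=robot.camera('scene');b=robot.camera('side')
def wz(uv,z):
    o,d=wray(w,uv,s);return o+d*(z-o[2])/d[2]
for z in(.01,-.012): print('c',wz((319.8,108),z),wz((319.8,165.5),z),wz((319.8,137),z),'fin',wz((320.5,84),z+.035),wz((320.5,100),z+.035))
fin=np.array([.536,.357,.045])+.058*np.array([.848,-.53,0]);print('fin pred',fin)
T=R.from_quat(s['tool_rot']).as_matrix();M=np.array(w['mount'])
def wp(X):
    c=M[:3,:3].T@(T.T@(np.array(X)-s['position'])-M[:3,3]);t=np.arctan2(np.hypot(*c[:2]),c[2]);k=w['intrinsics']
    return k[0,0]*t*c[:2]/np.hypot(*c[:2])+k[:2,2]
for z in (.01,.045): print([wp(np.array([*fin[:2],z])+k*np.array([.848,-.53,0])) for k in(-.01,.01)])
rs=[]
for n,P in(('scene',a),('side',b)):
    for r in robot.outline_of(P,'disc1')[:3]:
        y,x=np.where(r['region']);print(n,round(r['score'],2),x.mean(),y.mean(),x.min(),x.max(),y.min(),y.max())
    print(proj(P,[fin,fin-[0,0,.035]]))
E
```

```text
c [0.5677 0.337  0.01  ] [0.5021 0.378  0.01  ] [0.5348 0.3575 0.01  ] fin [0.5917 0.3208 0.045 ] [0.5751 0.3312 0.045 ]
c [ 0.5679  0.3369 -0.012 ] [ 0.4988  0.3801 -0.012 ] [ 0.5334  0.3585 -0.012 ] fin [0.5934 0.3198 0.023 ] [0.5758 0.3308 0.023 ]
fin pred [0.5852 0.3263 0.045 ]
[array([319.67  , 100.1088]), array([319.6755,  85.1614])]
[array([319.5425,  99.0504]), array([319.5485,  82.7305])]
scene 0.9 176.28286852589642 239.51195219123505 162 193 227 254
scene 0.62 451.8212290502793 264.5810055865922 438 468 251 280
[[446.8484 263.8134]
 [444.1212 273.6415]]
side 0.97 207.29756637168143 329.28761061946904 190 228 299 348
side 0.86 354.5948717948718 175.4820512820513 341 371 160 185
side 0.52 341.3050847457627 233.60477657935286 324 359 210 256
[[196.693  300.7117]
 [199.2096 313.8598]]
```

>>> servo_tool(rows=[-0.5,0.0335,-0.0005,0,0,-0.5,0.0335,-0.0005,0,0,-0.5,0.0335,-0.0005,0,0,-0.5,0,0,0.03,0,-0.5,0,0,0.04,0])

```text
time: 34.43
position: [0.5906, 0.3279, 0.169]
tool_rot: [0.961, -0.276, 0.005, -0.004]
ft_force: [-0.0, 1.0, -1.1]
grip_width: 0.0672
grip_force: 0.0
```

>>> servo_tool(rows=[-0.5,0,0,0.04,0,-0.5,0,0,0.04,0,-0.5,0,0,0.04,0,-0.5,0,0,0.02,0,-0.5,0,0,0,0])

```text
time: 34.85
position: [0.5801, 0.3262, 0.0192]
tool_rot: [0.962, -0.275, -0.005, 0.004]
ft_force: [-1.0, -0.2, -0.2]
grip_width: 0.0652
grip_force: 0.0
```

>>> servo_tool(rows=[-0.5,0,0,0.01,0,-0.5,0,0,0,0,-0.5,0,0,0.006,0,-0.5,0,0,0,0,-0.5,0,0,0,0])

```text
time: 35.27
position: [0.5855, 0.3285, 0.0106]
tool_rot: [0.962, -0.274, 0.001, -0.001]
ft_force: [-0.4, 0.4, 0.3]
grip_width: 0.0652
grip_force: 0.0
```

>>> servo_tool(rows=[-0.5,0,0.001,0.005,0,-0.5,0,0,0.004,0,-0.5,0,0,0,0,0.95,0,0,0,0,0.95,0,0,0,0], newtons=30)

```text
time: 35.68
position: [0.5841, 0.3272, 0.0003]
tool_rot: [0.962, -0.274, -0.0, 0.0]
ft_force: [0.0, 0.8, 0.4]
grip_width: 0.0587
grip_force: 0.0
```

>>> servo_tool(rows=[0.95,0,0,0,0,0.95,0,0,0,0,0.95,0,0,0,0,0.95,0,0,0,0,0.95,0,0,0,0])

```text
time: 36.1
position: [0.5842, 0.3273, 0.0004]
tool_rot: [0.962, -0.274, 0.0, -0.0]
ft_force: [-0.3, -0.1, -0.6]
grip_width: 0.0266
grip_force: 0.0
```

>>> servo_tool(rows=[0.95,0,0,0,0,0.95,0,0,0,0,0.95,0,0,0,0,0.95,0,0,0,0,0.95,0,0,0,0])

```text
time: 36.52
position: [0.5842, 0.3272, 0.0003]
tool_rot: [0.962, -0.274, 0.0, -0.0]
ft_force: [-1.1, -0.3, -0.0]
grip_width: 0.0077
grip_force: 30.0
```

>>> servo_tool(rows=[0.95,0,0,-0.005,0,0.95,0,0,-0.015,0,0.95,0,0,-0.025,0,0.95,0,0,-0.03,0,0.95,0,0,-0.03,0], newtons=55)

```text
time: 36.93
position: [0.5831, 0.3268, 0.1055]
tool_rot: [0.962, -0.274, -0.001, 0.001]
ft_force: [0.8, -0.6, -1.8]
grip_width: 0.0076
grip_force: 55.0
```

>>> servo_tool(rows=[0.95,0,0,-0.03,0,0.95,0,0,-0.03,0,0.95,0,0,-0.03,0,0.95,0,0,-0.02,-3,0.95,0,0,0,-6])

```text
time: 37.35
position: [0.5872, 0.3284, 0.2217]
tool_rot: [0.98, -0.197, 0.005, -0.003]
ft_force: [0.7, 1.1, -0.6]
grip_width: 0.0075
grip_force: 55.0
```

>>> servo_tool(rows=[0.95,0,0,0,-7,0.95,0,0,0,-7,0.95,0,0,0,-7,0.95,0,0,0,-7,0.95,0,0,0,-7])

```text
time: 37.77
position: [0.5836, 0.327, 0.2151]
tool_rot: [0.994, 0.109, -0.001, 0.0]
ft_force: [-0.5, 0.3, -2.2]
grip_width: 0.0079
grip_force: 55.0
```

>>> servo_tool(rows=[0.95,0,0,0,-7,0.95,0,0,0,-7,0.95,0,0,0,-7,0.95,0,0,0,-7,0.95,0,0,0,-7])

```text
time: 38.18
position: [0.5836, 0.327, 0.215]
tool_rot: [0.915, 0.403, -0.001, -0.0]
ft_force: [-0.8, -0.4, -2.0]
grip_width: 0.0078
grip_force: 55.0
```

>>> servo_tool(rows=[0.95,0,0,0,-7,0.95,0,0,0,-7,0.95,0,0,0,-7,0.95,0,0,0,-7,0.95,0,0,0,-7])

```text
time: 38.6
position: [0.5835, 0.327, 0.215]
tool_rot: [0.752, 0.659, -0.001, -0.0]
ft_force: [-0.7, -0.0, -1.7]
grip_width: 0.0076
grip_force: 55.0
```

>>> servo_tool(rows=[0.95,0,0,0,-7,0.95,0,0,0,-7,0.95,0,0,0,-4,0.95,0,0,0,0,0.95,0,0,0,0])

```text
time: 39.02
position: [0.5837, 0.3271, 0.2151]
tool_rot: [0.643, 0.766, -0.0, -0.0]
ft_force: [-0.4, -0.3, -2.1]
grip_width: 0.0072
grip_force: 55.0
```

```bash
cat > d.py <<'E'
from h import *
import sys
np.set_printoptions(precision=4,suppress=True)
s=robot.get_obs();x=R.from_quat(s['tool_rot']).as_matrix()[:,0];print(s['time'],s['position'],np.degrees(np.arctan2(x[1],x[0])),s['q'],s['grip_width'])
for n in('side','scene'):
    P=robot.camera(n);save(P,n+sys.argv[1])
    for q in sys.argv[2:]: print(n,q,[(np.round(r['at'],3).tolist(),round(r['score'],2)) for r in robot.place_of(P,q)][:4])
E
python3 d.py 11 disc1 disc1_slot disc4_slot carrier_top
```

```text
39.0167 [0.5837 0.3271 0.2151] 100.02320484291955 [0.3441 0.5716 1.2923 0.0001 1.2787 0.1691] 0.007198793206868684
side disc1 [([0.598, 0.275, 0.218], 0.9)]
side disc1_slot [([0.6, 0.234, 0.22], 0.7), ([0.569, 0.106, 0.001], 0.69)]
side disc4_slot [([0.478, -0.354, 0.006], 0.71)]
side carrier_top [([0.587, -0.054, 0.143], 0.57)]
scene disc1 [([0.513, -0.365, 0.001], 0.78), ([0.593, 0.276, 0.214], 0.75), ([0.585, -0.052, 0.147], 0.16)]
scene disc1_slot [([0.416, -0.014, 0.002], 0.73), ([0.6, 0.235, 0.219], 0.63)]
scene disc4_slot [([0.476, -0.356, 0.008], 0.83), ([0.577, -0.193, 0.123], 0.28)]
scene carrier_top [([0.584, -0.052, 0.148], 0.92)]
```

>>> servo_tool(rows=[0.95,-0.0142,-0.004,0,0,0.95,-0.0283,-0.008,0,0,0.95,-0.0283,-0.008,0,0,0.95,-0.0283,-0.008,0,0,0.95,-0.0283,-0.008,0,0])

```text
time: 39.93
position: [0.5705, 0.1934, 0.2154]
tool_rot: [0.642, 0.767, -0.0, 0.0]
ft_force: [0.4, 0.2, -2.1]
grip_width: 0.0081
grip_force: 55.0
```

>>> servo_tool(rows=[0.95,-0.0283,-0.008,0,0,0.95,-0.0283,-0.008,0,0,0.95,-0.0283,-0.008,0,0,0.95,-0.0142,-0.0035,0,0,0.95,0,0,0,0])

```text
time: 40.35
position: [0.561, 0.0889, 0.2155]
tool_rot: [0.643, 0.765, -0.001, 0.0]
ft_force: [1.0, 0.6, -2.2]
grip_width: 0.0074
grip_force: 55.0
```

>>> servo_tool(rows=[0.95,0,0,0.02,0,0.95,0,0,0.02,0,0.95,0,0,0.01,0,0.95,0,0,0,0,0.95,0,0,0,0])

```text
time: 40.77
position: [0.5612, 0.0933, 0.1651]
tool_rot: [0.642, 0.767, -0.0, -0.0]
ft_force: [1.0, -0.0, -1.2]
grip_width: 0.0077
grip_force: 55.0
```

```bash
python3 d.py 12 disc1 disc1_slot carrier_top; python3 - <<'E'
import cv2,numpy as np
a=cv2.imread('pics/side12.png');b=cv2.imread('pics/scene12.png')
z=lambda P,x,y:cv2.resize(P[y:y+110,x:x+110],(400,400),interpolation=2)
cv2.imwrite('pics/c12.png',np.hstack([z(a,220,110),z(b,260,150)]))
E
```

```text
40.7667 [0.5612 0.0933 0.1651] 100.16087416818128 [-0.0316  0.4919  1.6077  0.0001  1.0431 -0.2089] 0.007666428954419828
side disc1 [([0.576, 0.038, 0.169], 0.84), ([0.518, -0.368, -0.002], 0.76), ([0.423, -0.016, 0.004], 0.68)]
side disc1_slot [([0.577, 0.002, 0.171], 0.63)]
side carrier_top [([0.578, -0.002, 0.169], 0.68), ([0.589, -0.052, 0.146], 0.62)]
scene disc1 [([0.572, 0.042, 0.166], 0.81), ([0.515, -0.369, -0.002], 0.57), ([0.576, 0.001, 0.169], 0.49)]
scene disc1_slot [([0.578, 0.001, 0.17], 0.69)]
scene carrier_top []
```

View pics/c12.png

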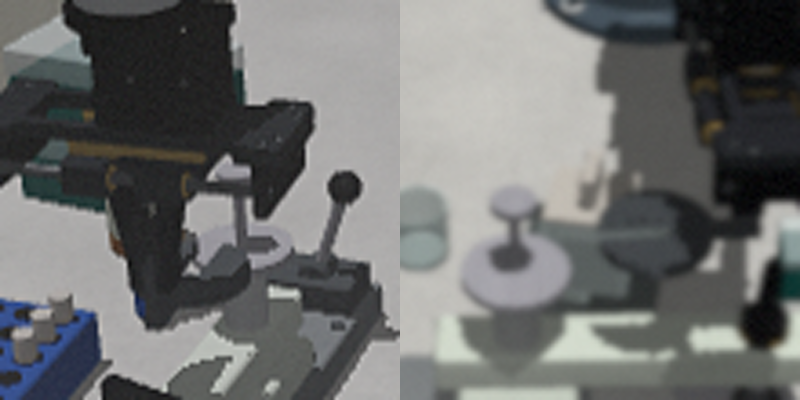

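Crop: disc A is level in the grip at scene crop (655,235). Its slot faces the stem at (515,225) and it sits between the carrier and the head. I'll slide it in.

>>> servo_tool(rows=[0.95,-0.01,-0.0015,0.003,0,0.95,-0.02,0,0,0,0.95,-0.015,0,0,0,0.95,-0.01,0,0,0,0.95,0,0,0,0])

```text
time: 41.58
position: [0.5704, 0.0362, 0.1622]
tool_rot: [0.643, 0.766, -0.0, 0.001]
ft_force: [0.3, -0.2, -2.5]
grip_width: 0.0078
grip_force: 55.0
```

>>> servo_tool(rows=[0.95,-0.01,0,0,0,0.95,-0.01,0,0,0,0.95,-0.01,0,0,0,0.95,-0.004,0,0,0,0.95,0,0,0,0])

```text
time: 42.0
position: [0.5761, 0.0041, 0.1623]
tool_rot: [0.642, 0.766, 0.0, 0.0]
ft_force: [0.2, 0.5, -1.8]
grip_width: 0.0076
grip_force: 55.0
```

```bash
python3 d.py 13 disc1 disc1_slot
```

```text
42.0 [0.5761 0.0041 0.1623] 100.06538089420754 [-0.1867  0.5039  1.5935 -0.0002  1.0437 -0.3623] 0.00756825880095543
side disc1 [([0.586, -0.053, 0.166], 0.73), ([0.513, -0.369, -0.004], 0.73)]
side disc1_slot [([0.593, -0.088, 0.167], 0.5)]
scene disc1 [([0.512, -0.366, -0.001], 0.96), ([0.582, -0.05, 0.162], 0.83)]
scene disc1_slot [([0.591, -0.084, 0.164], 0.59), ([0.575, -0.194, 0.124], 0.48), ([0.422, -0.015, 0.09], 0.21)]
```

>>> servo_tool(rows=[0.95,0,0,0.007,0,0.95,0,0,0.005,0,0.95,0,0,0.002,0,0.95,0,0,0,0,0.95,0,0,0,0])

```text
time: 42.72
position: [0.5755, 0.0053, 0.1478]
tool_rot: [0.642, 0.767, -0.0, -0.0]
ft_force: [-0.0, -0.4, -1.7]
grip_width: 0.0074
grip_force: 55.0
```

>>> servo_tool(rows=[0.95,0,0,0.0015,0,0.95,0,0,0,0,0.95,0,0,0.001,0,0.95,0,0,0,0,0.95,0,0,0,0])

```text
time: 43.13
position: [0.5757, 0.0052, 0.1459]
tool_rot: [0.642, 0.767, 0.0, 0.0]
ft_force: [0.7, -0.2, -2.1]
grip_width: 0.0075
grip_force: 55.0
```

>>> servo_tool(rows=[0.95,0,0,0.001,0,0.95,0,0,0,0,0.95,0,0,0,0,0.95,0,0,0,0,0.95,0,0,0,0])

```text
time: 43.55
position: [0.5759, 0.0052, 0.1452]
tool_rot: [0.642, 0.767, 0.0, 0.0]
ft_force: [-1.3, -0.5, 3.1]
grip_width: 0.0075
grip_force: 55.0
```

>>> servo_tool(rows=[-0.4,0,0,0,0,-0.4,0,0,0,0,-0.4,0,0,0,0,-0.4,0,0,0,0,-0.4,0,0,0,0])

```text
time: 43.97
position: [0.5757, 0.0052, 0.1447]
tool_rot: [0.642, 0.767, -0.0, -0.0]
ft_force: [0.4, -0.5, -0.9]
grip_width: 0.0329
grip_force: 0.0
```

>>> servo_tool(rows=[-0.4,0,0,-0.02,0,-0.4,0,0,-0.03,0,-0.4,0,0,-0.04,0,-0.4,0,0,-0.03,0,-0.4,0,0,0,0])

```text
time: 44.38
position: [0.5802, 0.0045, 0.272]
tool_rot: [0.642, 0.767, 0.004, 0.006]
ft_force: [1.2, 1.4, 0.8]
grip_width: 0.0596
grip_force: 0.0
```

```bash
python3 d.py 14 disc1 disc1_slot disc2_slot disc4_slot
```

```text
44.3833 [0.5802 0.0045 0.272 ] 100.1482177522639 [-0.1847  0.3817  1.4655  0.0001  1.2798 -0.3619] 0.05962982413877634
side disc1 [([0.589, -0.048, 0.151], 0.87), ([0.513, -0.37, -0.002], 0.79)]
side disc1_slot [([0.591, -0.085, 0.153], 0.59)]
side disc2_slot [([0.415, -0.016, 0.004], 0.39)]
side disc4_slot [([0.477, -0.358, 0.008], 0.75)]
scene disc1 [([0.587, -0.049, 0.144], 0.77), ([0.516, -0.368, 0.001], 0.66)]
scene disc1_slot [([0.591, -0.086, 0.15], 0.61)]
scene disc2_slot []
scene disc4_slot [([0.475, -0.358, 0.004], 0.72), ([0.566, 0.113, 0.115], 0.29)]
```

>>> servo_tool(rows=[-0.5,0,0,0,6.88,-0.5,0,0,0,6.88,-0.5,0,0,0,6.88,-0.5,0,0,0,6.88,-0.5,0,0,0,6.88])

```text
time: 45.3
position: [0.5755, 0.0052, 0.2643]
tool_rot: [0.842, 0.54, -0.0, -0.0]
ft_force: [-0.5, -0.8, 0.4]
grip_width: 0.0652
grip_force: 0.0
```

>>> servo_tool(rows=[-0.5,0,0,0,6.88,-0.5,0,0,0,6.88,-0.5,0,0,0,6.88,-0.5,0,0,0,6.88,-0.5,0,0,0,6.88])

```text
time: 45.72
position: [0.5756, 0.0052, 0.2643]
tool_rot: [0.964, 0.267, -0.0, -0.0]
ft_force: [-0.1, -0.3, 0.1]
grip_width: 0.0654
grip_force: 0.0
```

>>> servo_tool(rows=[-0.5,0,0,0,6.88,-0.5,0,0,0,6.88,-0.5,0,0,0,6.88,-0.5,0,0,0,6.88,-0.5,0,0,0,6.88])

```text
time: 46.13
position: [0.5756, 0.0053, 0.2643]
tool_rot: [1.0, -0.03, -0.0, -0.0]
ft_force: [0.3, 0.0, -0.2]
grip_width: 0.0651
grip_force: 0.0
```

>>> servo_tool(rows=[-0.5,0,0,0,6.88,-0.5,0,0,0,6.88,-0.5,0.001,0.0374,0.003,0,-0.5,0.001,0.0374,0.003,0,-0.5,0.001,0.0374,0.003,0])

```text
time: 46.55
position: [0.5457, -0.1035, 0.2553]
tool_rot: [0.989, -0.145, -0.0, -0.0]
ft_force: [1.1, -0.0, -0.4]
grip_width: 0.0651
grip_force: 0.0
```

>>> servo_tool(rows=[-0.5,0.001,0.0374,0.003,0,-0.5,0.001,0.0374,0.003,0,-0.5,0.001,0.0374,0.003,0,-0.5,0.001,0.0374,0.003,0,-0.5,0.001,0.0374,0.003,0])

```text
time: 46.97
position: [0.496, -0.2851, 0.2403]
tool_rot: [0.989, -0.146, -0.0, -0.0]
ft_force: [1.0, -0.7, -1.0]
grip_width: 0.0654
grip_force: 0.0
```

>>> servo_tool(rows=[-0.5,0.001,0.0374,0.003,0,-0.5,0.001,0.0374,0.003,0,-0.5,0,0,0,0,-0.5,0,0,0,0,-0.5,0,0,0,0])

```text
time: 47.38
position: [0.4767, -0.3551, 0.2342]
tool_rot: [0.989, -0.147, -0.0, -0.001]
ft_force: [-0.2, 0.4, -0.6]
grip_width: 0.0653
grip_force: 0.0
```

```bash
python3 b.py w15 disc2 disc2_slot disc4_slot; python3 - <<'E'
from h import *
np.set_printoptions(precision=4,suppress=True)
s=robot.get_obs();w=robot.camera('wrist')
def wz(uv,z):
    o,d=wray(w,uv,s);return o+d*(z-o[2])/d[2]
for r in robot.outline_of(w,'disc2')[:2]:
    m=r['region'].astype(np.uint8);y,x=np.where(m);print(r['score'],x.min(),x.max(),y.min(),y.max())
    c=[];
    g=w['pixels'].copy();g[m==0]//=2
    # per-row centre of the region
    for yy in range(y.min(),y.max()+1,4): xs=x[y==yy];print(yy,xs.min(),xs.max(),len(xs),end='; ')
a=cv2.resize(w['pixels'][60:210,220:420,::-1],None,fx=3,fy=3,interpolation=2);cv2.imwrite('pics/c15.png',a)
E
```

```text
47.3833 [ 0.4767 -0.3551  0.2342] [-0.8284  0.4466  1.4668  0.0007  1.23    1.0365] [ 0.957  -0.2901 -0.0012] [[309.7069   0.     320.9156]
 [  0.     309.7069 198.4865]
 [  0.       0.       1.    ]] [[ 0.0002 -0.9609 -0.277   0.0753]
 [ 1.      0.0002 -0.0003  0.0004]
 [ 0.0004 -0.277   0.9609 -0.1874]
 [ 0.      0.      0.      1.    ]]
disc2 [([0.513, -0.367, 0.002], 0.74), ([0.581, -0.053, 0.143], 0.64)]
disc2_slot []
disc4_slot [([0.476, -0.356, 0.008], 0.75), ([0.582, -0.05, 0.147], 0.48)]
0.95 295 351 87 165
87 322 325 4; 91 319 327 9; 95 319 327 9; 99 319 327 9; 103 319 328 10; 107 319 328 10; 111 317 331 15; 115 308 338 31; 119 303 343 41; 123 300 346 47; 127 297 349 53; 131 296 349 54; 135 295 349 41; 139 295 350 42; 143 295 351 44; 147 296 349 42; 151 298 348 39; 155 301 346 34; 159 304 342 26; 163 309 337 16; 0.89 14 79 152 218
152 54 56 3; 156 44 64 21; 160 39 67 29; 164 37 66 30; 168 36 62 27; 172 35 58 24; 176 36 76 25; 180 36 78 29; 184 37 78 26; 188 52 79 28; 192 43 79 37; 196 38 78 41; 200 37 77 41; 204 36 75 40; 208 18 72 48; 212 14 68 34; 216 14 22 9;
```

View pics/c15.png

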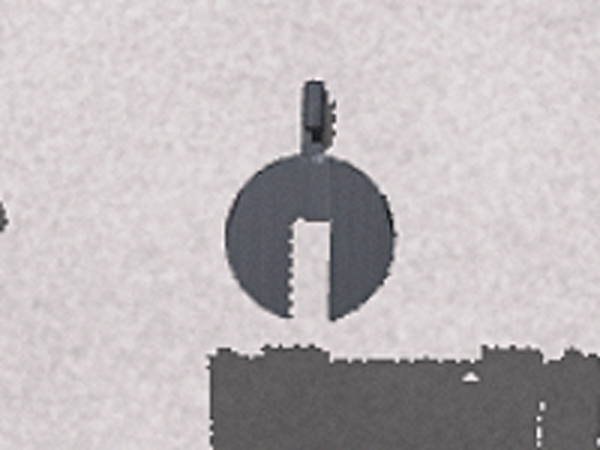

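Crop: disc B is centred at column ~323, its slot straight down and its fin at column ~324, so it is aligned with about 3 mm of sideways offset. I'll move onto its fin.

>>> servo_tool(rows=[-0.5,0.0325,0.001,0,0,-0.5,0.0325,0.001,0,0,-0.5,0.032,0.001,0,0,-0.5,0,0,0.03,0,-0.5,0,0,0.04,0])

```text
time: 48.1
position: [0.5743, -0.3891, 0.1687]
tool_rot: [0.989, -0.145, 0.005, 0.004]
ft_force: [-0.0, 0.4, -1.2]
grip_width: 0.065
grip_force: 0.0
```

>>> servo_tool(rows=[-0.5,0,0,0.04,0,-0.5,0,0,0.04,0,-0.5,0,0,0.04,0,-0.5,0,0,0.02,0,-0.5,0,0,0.01,0])

```text
time: 48.52
position: [0.567, -0.3837, 0.0104]
tool_rot: [0.989, -0.146, -0.003, -0.002]
ft_force: [-0.7, 0.8, -0.3]
grip_width: 0.0653
grip_force: 0.0
```

>>> servo_tool(rows=[-0.5,0,0,0,0,-0.5,0,0,0.006,0,-0.5,0,0,0.004,0,-0.5,0,0,0,0,-0.5,0,0,0,0])

```text
time: 48.93
position: [0.5698, -0.3873, 0.0063]
tool_rot: [0.989, -0.146, 0.001, 0.001]
ft_force: [-0.0, -0.7, -0.0]
grip_width: 0.0653
grip_force: 0.0
```

>>> servo_tool(rows=[-0.5,0,0,0.005,0,0.95,0,0,0,0,0.95,0,0,0,0,0.95,0,0,0,0,0.95,0,0,0,0], newtons=30)

```text
time: 49.35
position: [0.5691, -0.3867, -0.0]
tool_rot: [0.989, -0.146, 0.0, 0.0]
ft_force: [-0.4, -0.2, 0.4]
grip_width: 0.0461
grip_force: 0.0
```

>>> servo_tool(rows=[0.95,0,0,0,0,0.95,0,0,0,0,0.95,0,0,0,0,0.95,0,0,0,0,0.95,0,0,0,0])

```text
time: 49.77
position: [0.569, -0.3866, -0.0002]
tool_rot: [0.989, -0.146, -0.0, -0.0]
ft_force: [-0.1, 0.3, 0.5]
grip_width: 0.0133
grip_force: 0.0
```

>>> servo_tool(rows=[0.95,0,0,0,0,0.95,0,0,0,0,0.95,0,0,0,0,0.95,0,0,0,0,0.95,0,0,0,0], newtons=55)

```text
time: 50.18
position: [0.569, -0.3865, -0.0002]
tool_rot: [0.989, -0.146, -0.0, -0.0]
ft_force: [-0.7, -0.4, 0.2]
grip_width: 0.0074
grip_force: 54.9
```

>>> servo_tool(rows=[0.95,0,0,-0.005,0,0.95,0,0,-0.015,0,0.95,0,0,-0.025,0,0.95,0,0,-0.03,0,0.95,0,0,-0.03,0])

```text
time: 50.6
position: [0.5687, -0.3864, 0.1064]
tool_rot: [0.989, -0.146, -0.0, -0.0]
ft_force: [-0.4, -0.8, -2.1]
grip_width: 0.0074
grip_force: 54.9
```

>>> servo_tool(rows=[0.95,0,0,-0.03,0,0.95,0,0,-0.03,0,0.95,0,0,-0.03,0,0.95,0,0,-0.015,0,0.95,0,0,0,0])

```text
time: 51.02
position: [0.5714, -0.3888, 0.2167]
tool_rot: [0.989, -0.146, 0.005, 0.003]
ft_force: [0.5, -0.5, -1.4]
grip_width: 0.008
grip_force: 54.9
```

>>> servo_tool(rows=[0.95,0.0038,-0.018,0,0,0.95,0.0075,-0.0361,0,0,0.95,0.0075,-0.0361,0,0,0.95,0.0075,-0.0361,0,0,0.95,0.0075,-0.0361,0,0])

```text
time: 51.43
position: [0.6479, -0.2393, 0.2086]
tool_rot: [0.989, -0.147, -0.001, -0.0]
ft_force: [0.2, -0.7, -1.2]
grip_width: 0.0075
grip_force: 54.9
```

>>> servo_tool(rows=[0.95,0.0075,-0.0361,0,0,0.95,0.0075,-0.0361,0,0,0.95,0.0075,-0.0361,0,0,0.95,0.0075,-0.0361,0,0,0.95,0.0038,-0.018,0,0])

```text
time: 51.85
position: [0.7284, -0.0902, 0.2085]
tool_rot: [0.99, -0.144, -0.001, -0.001]
ft_force: [0.1, 0.5, -1.7]
grip_width: 0.0077
grip_force: 54.9
```

>>> servo_tool(rows=[0.95,0,0,0,0,0.95,0,0,0.02,0,0.95,0,0,0.02,0,0.95,0,0,0,0,0.95,0,0,0,0])

```text
time: 52.27
position: [0.7257, -0.0962, 0.1677]
tool_rot: [0.989, -0.147, -0.003, -0.0]
ft_force: [-0.4, 0.3, -1.1]
grip_width: 0.0076
grip_force: 54.9
```

```bash
python3 d.py 16 disc1 disc1_slot disc2_slot disc4_slot
```

```text
52.2667 [ 0.7257 -0.0962  0.1677] -16.88536705141619 [-0.2837  0.7089  1.1527 -0.0007  1.2853  1.582 ] 0.007607729999234995
side disc1 [([0.671, -0.08, 0.166], 0.68), ([0.587, -0.049, 0.147], 0.63)]
side disc1_slot [([0.589, -0.087, 0.148], 0.97), ([0.42, 0.158, 0.001], 0.66)]
side disc2_slot []
side disc4_slot [([0.63, -0.066, 0.174], 0.92)]
scene disc1 [([0.585, -0.047, 0.146], 0.74), ([0.67, -0.078, 0.173], 0.59)]
scene disc1_slot []
scene disc2_slot []
scene disc4_slot [([0.635, -0.068, 0.18], 0.69), ([0.568, 0.105, 0.005], 0.45)]
```

>>> servo_tool(rows=[0.95,-0.01,-0.001,0,0,0.95,-0.02,0,0,0,0.95,-0.015,0,0,0,0.95,-0.01,0,0,0,0.95,0,0,0,0])

```text
time: 53.18
position: [0.6731, -0.0773, 0.17]
tool_rot: [0.989, -0.146, -0.001, -0.0]
ft_force: [-0.4, 0.2, -1.1]
grip_width: 0.0075
grip_force: 54.9
```

>>> servo_tool(rows=[0.95,-0.01,0,0,0,0.95,-0.01,0,0,0,0.95,-0.008,0,0,0,0.95,-0.004,0,0,0,0.95,0,0,0,0])

```text
time: 53.6
position: [0.6444, -0.0689, 0.17]
tool_rot: [0.989, -0.146, -0.0, -0.0]
ft_force: [0.1, -0.7, -0.6]
grip_width: 0.0077
grip_force: 54.9
```

```bash
python3 d.py 17 disc1 disc1_slot disc4_slot
```

```text
53.6 [ 0.6444 -0.0689  0.17  ] -16.811598076804 [-0.2787  0.5878  1.3978  0.      1.1562  1.5855] 0.007718304116355802
side disc1 [([0.588, -0.05, 0.148], 0.77), ([0.589, -0.052, 0.169], 0.68)]
side disc1_slot [([0.593, -0.091, 0.152], 0.83)]
side disc4_slot [([0.552, -0.04, 0.174], 0.76), ([0.586, -0.048, 0.147], 0.37)]
scene disc1 [([0.59, -0.055, 0.17], 0.82), ([0.584, -0.047, 0.145], 0.61), ([0.422, -0.02, 0.089], 0.37)]
scene disc1_slot [([0.594, -0.088, 0.145], 0.61)]
scene disc4_slot [([0.551, -0.04, 0.177], 0.78), ([0.591, -0.088, 0.148], 0.22)]
```

>>> servo_tool(rows=[0.95,-0.002,0,0.006,0,0.95,0,0,0.004,0,0.95,0,0,0.003,0,0.95,0,0,0,0,0.95,0,0,0,0])

```text
time: 54.42
position: [0.6426, -0.0685, 0.1563]
tool_rot: [0.989, -0.146, -0.0, -0.0]
ft_force: [-0.5, 0.0, -0.7]
grip_width: 0.0072
grip_force: 54.9
```

>>> servo_tool(rows=[0.95,0,0,0.001,0,0.95,0,0,0,0,0.95,0,0,0.001,0,0.95,0,0,0,0,0.95,0,0,0,0])

```text
time: 54.83
position: [0.6429, -0.0686, 0.1549]
tool_rot: [0.989, -0.146, 0.0, 0.0]
ft_force: [0.0, -0.3, -0.9]
grip_width: 0.0073
grip_force: 54.9
```

>>> servo_tool(rows=[-0.4,0,0,0,0,-0.4,0,0,0,0,-0.4,0,0,0,0,-0.4,0,0,0,0,-0.4,0,0,0,0])

```text
time: 55.25
position: [0.6429, -0.0686, 0.155]
tool_rot: [0.989, -0.146, 0.0, 0.0]
ft_force: [-0.2, 0.3, 0.0]
grip_width: 0.033
grip_force: 0.0
```

>>> servo_tool(rows=[-0.4,0,0,-0.02,0,-0.4,0,0,-0.03,0,-0.4,0,0,-0.04,0,-0.4,0,0,-0.03,0,-0.4,0,0,0,0])

```text
time: 55.67
position: [0.6473, -0.0697, 0.2831]
tool_rot: [0.989, -0.146, 0.008, 0.001]
ft_force: [1.1, 0.0, -0.2]
grip_width: 0.0596
grip_force: 0.0
```

>>> servo_tool(rows=[1,0,0,0,6.66,1,0,0,0,6.66,1,0,0,0,6.66,1,0,0,0,6.66,1,0,0,0,6.66], newtons=20)

```text
time: 56.08
position: [0.6425, -0.0685, 0.2743]
tool_rot: [0.905, -0.426, -0.0, 0.0]
ft_force: [0.1, -0.2, 0.3]
grip_width: 0.0354
grip_force: 0.0
```

>>> servo_tool(rows=[1,0,0,0,6.66,1,0,0,0,6.66,1,0,0,0,6.66,1,0,0,0,6.66,1,0,0,0,6.66])

```text
time: 56.5
position: [0.6426, -0.0685, 0.2743]
tool_rot: [0.745, -0.668, -0.0, 0.0]
ft_force: [0.4, 0.5, -0.4]
grip_width: 0.0043
grip_force: 0.0
```

>>> servo_tool(rows=[1,0.0231,0.0284,0,0,1,0.0231,0.0284,0,0,1,0.0231,0.0284,0,0,1,0.0231,0.0284,0,0,1,0.0231,0.0284,0,0])

```text
time: 56.92
position: [0.5135, -0.2002, 0.2744]
tool_rot: [0.747, -0.665, -0.0, 0.0]
ft_force: [-0.2, -2.0, 0.6]
grip_width: 0.0005
grip_force: 0.0
```

>>> servo_tool(rows=[1,0,0,0,0,1,0,0,0,0,1,0,0,0,0,1,0,0,0,0,1,0,0,0,0])

```text
time: 57.33
position: [0.5159, -0.1985, 0.2747]
tool_rot: [0.747, -0.665, 0.0, -0.0]
ft_force: [-0.1, -1.0, 0.7]
grip_width: 0.0004
grip_force: 0.0
```

```bash
python3 d.py 18 disc1 disc1_slot disc4_slot lock_lever_tip pad_bottom cover; python3 - <<'E'
from h import *
w=robot.camera('wrist');a=cv2.imread('pics/side18.png');b=cv2.imread('pics/scene18.png')
z=lambda P,x,y:cv2.resize(P[y:y+100,x:x+133],(400,300),interpolation=2)
cv2.imwrite('pics/c18.png',np.vstack([np.hstack([z(a,215,130),z(b,220,180)]),cv2.copyMakeBorder(cv2.resize(w['pixels'][:,:,::-1],(480,300)),0,0,0,320,0)]))
E
```

```text
57.3333 [ 0.5159 -0.1985  0.2747] -83.31272082408177 [-0.5698  0.3451  1.5165  0.0003  1.28    2.455 ] 0.00038593155407886184
side disc1 [([0.587, -0.05, 0.146], 0.48)]
side disc1_slot [([0.568, 0.107, -0.002], 0.31)]
side disc4_slot [([0.548, -0.041, 0.158], 0.62)]
side lock_lever_tip [([0.576, -0.191, 0.127], 0.63)]
side pad_bottom [([0.421, -0.016, 0.002], 0.69), ([0.567, 0.114, 0.011], 0.41)]
side cover [([0.394, -0.268, -0.001], 0.95), ([0.298, 0.173, -0.002], 0.89), ([0.416, -0.014, 0.002], 0.6)]
scene disc1 [([0.587, -0.053, 0.153], 0.87), ([0.583, -0.051, 0.143], 0.85)]
scene disc1_slot []
scene disc4_slot [([0.55, -0.042, 0.161], 0.83)]
scene lock_lever_tip [([0.575, -0.194, 0.126], 0.76), ([0.42, -0.015, 0.095], 0.16)]
scene pad_bottom [([0.567, 0.109, 0.011], 0.63)]
scene cover [([0.294, 0.167, -0.0], 0.83), ([0.416, -0.016, 0.004], 0.82), ([0.393, -0.266, 0.006], 0.71)]
```

View pics/c18.png

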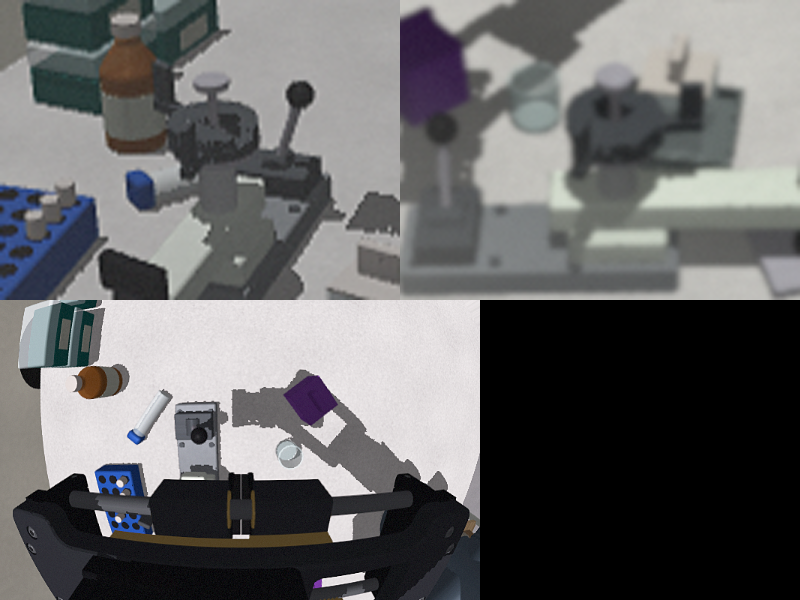

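The crops show both discs stacked flat under the mushroom head, fins in different directions. The lever ball is at side crop (300,95) and still on the robot side, and the cover is upright in the tray. Now I'll lower and push the lever.

>>> servo_tool(rows=[1,0,0,0.038,0,1,0,0,0.038,0,1,0,0,0.038,0,1,0,0,0.038,0,1,0,0,0.035,0])

```text
time: 58.5
position: [0.5148, -0.1995, 0.0862]
tool_rot: [0.746, -0.665, 0.0, -0.0]
ft_force: [0.2, -0.2, -0.3]
grip_width: 0.0006
grip_force: 0.0
```

>>> servo_tool(rows=[1,0,0,0,0,1,0,-0.01,0,0,1,0,-0.01,0,0,1,0,-0.01,0,0,1,0,-0.01,0,0])

```text
time: 58.92
position: [0.5581, -0.196, 0.0908]
tool_rot: [0.747, -0.665, 0.003, -0.001]
ft_force: [-2.1, -0.4, 1.9]
grip_width: 0.0004
grip_force: 0.8
```

>>> servo_tool(rows=[1,0,-0.008,0,0,1,0,-0.008,0,0,1,0,-0.008,0,0,1,0,-0.008,0,0,1,0,-0.006,0,0])

```text
time: 59.33
position: [0.5936, -0.1905, 0.088]
tool_rot: [0.747, -0.665, 0.0, -0.0]
ft_force: [-0.7, -0.3, 1.2]
grip_width: 0.0004
grip_force: 0.4
```

>>> servo_tool(rows=[1,0,-0.006,0,0,1,0,-0.005,0,0,1,0,-0.004,0,0,1,0,0,0,0,1,0,0,0,0])

```text
time: 59.75
position: [0.6076, -0.1889, 0.0877]
tool_rot: [0.747, -0.665, 0.0, -0.0]
ft_force: [0.2, -0.1, 0.3]
grip_width: 0.0005
grip_force: 0.0
```

```bash
python3 d.py 19 lock_lever_tip disc1
```

```text
59.75 [ 0.6076 -0.1889  0.0877] -83.42133178647059 [-0.4768  0.6739  1.4947  0.0002  0.9728  2.5498] 0.00047051677846247166
side lock_lever_tip [([0.586, -0.051, -0.003], 0.64)]
side disc1 [([0.586, -0.05, 0.155], 0.78), ([0.585, -0.053, 0.15], 0.48)]
scene lock_lever_tip [([0.629, -0.19, 0.123], 0.44)]
scene disc1 [([0.583, -0.049, 0.146], 0.74), ([0.586, -0.05, 0.155], 0.69)]
```

>>> servo_tool(rows=[1,0,-0.004,0,0,1,0,-0.004,0,0,1,0,-0.003,0,0,1,0,0,0,0,1,0,0,0,0])

```text
time: 60.47
position: [0.6178, -0.1876, 0.0876]
tool_rot: [0.747, -0.665, -0.001, 0.0]
ft_force: [-2.4, -0.3, -0.1]
grip_width: 0.0001
grip_force: 1.3
```

>>> servo_tool(rows=[1,0,-0.002,0,0,1,0,0,0,0,1,0,-0.002,0,0,1,0,0,0,0,1,0,0,0,0])

```text
time: 60.88
position: [0.618, -0.1875, 0.0875]
tool_rot: [0.747, -0.665, -0.004, 0.003]
ft_force: [-9.7, -2.8, 4.0]
grip_width: 0.0008
grip_force: 5.1
```

```bash
python3 d.py 20 lock_lever_tip
```

```text
60.8833 [ 0.618  -0.1875  0.0875] -83.36767495406737 [-0.4653  0.6882  1.4607 -0.0045  1.001   2.563 ] 0.0007966861793634166
side lock_lever_tip [([0.638, -0.184, 0.121], 0.65)]
scene lock_lever_tip [([0.634, -0.184, 0.118], 0.54), ([0.422, -0.014, 0.006], 0.53)]
```

Stop reached (force 9.7 N with the lever at its end). I'll back off and retreat, then check.

>>> servo_tool(rows=[1,0,0.01,0,0,1,0,0.02,0,0,1,0,0.02,0,0,1,0,0.02,-0.02,0,1,0,0.01,-0.03,0])

```text
time: 61.5
position: [0.5391, -0.1948, 0.1354]
tool_rot: [0.746, -0.666, -0.004, 0.0]
ft_force: [-0.5, 0.2, 0.7]
grip_width: 0.0006
grip_force: 0.0
```

>>> servo_tool(rows=[1,0.01,0,-0.035,0,1,0.02,0,-0.035,0,1,0.02,0,-0.035,0,1,0.02,0,-0.035,0,1,0,0,0,0])

```text
time: 61.92
position: [0.5565, -0.2729, 0.2871]
tool_rot: [0.746, -0.666, 0.011, -0.001]
ft_force: [1.4, 0.5, 0.3]
grip_width: 0.0004
grip_force: 0.0
```

>>> servo_tool(rows=[1,0,0,0,0,1,0,0,0,0,1,0,0,0,0,1,0,0,0,0,1,0,0,0,0])

```text
time: 62.33
position: [0.5503, -0.2648, 0.2763]
tool_rot: [0.747, -0.665, -0.001, 0.0]
ft_force: [1.0, 0.0, -0.4]
grip_width: 0.0006
grip_force: 0.0
```

```bash
python3 d.py 21 lock_lever_tip disc1 disc1_slot disc4_slot pad_bottom knob_grip cover tray_in beaker tip_box; python3 - <<'E'
import cv2,numpy as np
a=cv2.imread('pics/side21.png');b=cv2.imread('pics/scene21.png')
z=lambda P,x,y:cv2.resize(P[y:y+150,x:x+200],(400,300),interpolation=2)
cv2.imwrite('pics/c21.png',np.hstack([z(a,215,130),z(b,205,160)]))
E
```

```text
62.3333 [ 0.5503 -0.2648  0.2763] -83.37468906876487 [-0.6313  0.4322  1.3692  0.0002  1.3432  2.3946] 0.0005869379625431879
side lock_lever_tip [([0.637, -0.185, 0.12], 0.6), ([0.413, -0.155, -0.001], 0.51)]
side disc1 [([0.587, -0.052, 0.155], 0.6), ([0.586, -0.05, 0.151], 0.49)]
side disc1_slot []
side disc4_slot []
side pad_bottom [([0.566, 0.113, 0.008], 0.65)]
side knob_grip [([0.57, 0.116, 0.115], 0.54)]
side cover [([0.394, -0.265, -0.002], 0.76), ([0.416, -0.014, 0.004], 0.72), ([0.299, 0.171, -0.001], 0.71)]
side tray_in [([0.422, -0.015, 0.002], 0.62)]
side beaker [([0.412, -0.156, -0.002], 0.94), ([0.417, 0.153, -0.001], 0.4)]
side tip_box [([0.418, 0.155, -0.002], 0.89)]
scene lock_lever_tip [([0.637, -0.187, 0.12], 0.7)]
scene disc1 [([0.587, -0.054, 0.157], 0.88), ([0.583, -0.048, 0.147], 0.84)]
scene disc1_slot []
scene disc4_slot [([0.55, -0.04, 0.161], 0.92)]
scene pad_bottom [([0.564, 0.112, 0.011], 0.52)]
scene knob_grip [([0.567, 0.116, 0.114], 0.74)]
scene cover [([0.298, 0.168, 0.002], 0.84), ([0.394, -0.267, 0.002], 0.77), ([0.412, -0.014, 0.002], 0.67)]
scene tray_in [([0.422, -0.016, 0.004], 0.69)]
scene beaker [([0.409, -0.15, 0.0], 0.67)]
scene tip_box [([0.42, 0.155, -0.0], 0.82), ([0.42, -0.013, 0.003], 0.43)]
```

View pics/c21.png

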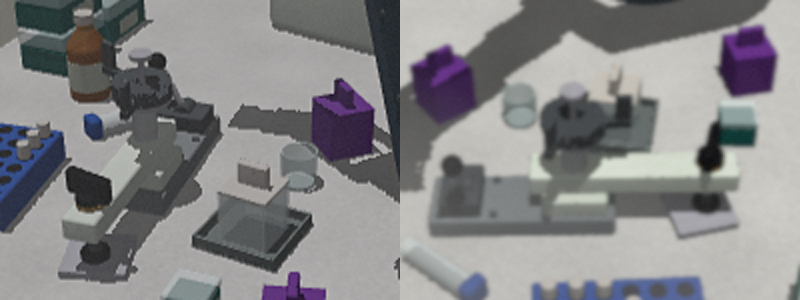

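The final view shows the cover upright in the tray at side crop (250,210), the lever over to the far side at (157,62), and the discs flat at (140,90). The pad rests on the plate at (95,250), and the beaker and tip box have not moved. Handing in.

```bash
python3 -c "
from rig import robot
print(robot.hand_in())"
```

```text
the job is handed in; nothing more can be done
None
```

The job is handed in, with no verdict returned: the last pictures show the cover upright in the tray, the pad on the plate (about 1.3 mm squash worked out from the knob angle), both discs flat on the stem with slots about 117° apart, the lever right over, and the beaker and tip box unmoved.

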